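# Ring mould from under the rolling pins

### The arm

A 6-joint arm with a two-finger parallel gripper is mounted at the origin on the work surface. World frame = base frame: x ahead of the robot, y to its left, z up, the work surface at z = 0. Lengths are in m, angles in rad, forces in N, time in s.
With the tool pointing down it reaches from about 0.35 to 0.95 m from the base axis. Payload 17.4 kg.
Tool frame: the origin (TCP) lies between the finger pads; the fingertips stand 14 mm ahead of it and the grasp point (between the pads) lies 5 mm behind it; z points along the fingers, x is the direction in which the jaws open and shut, and the axes are right-handed (so a half turn about z gives the same grasp; the last joint's range is limited). The gripper opens to 93 mm and grips with 3 to 60 N. Pads are 15 mm wide; open, the fingers measure 128 mm over their backs; the gripper's body (75 mm by 188 mm) begins 65 mm behind the grasp point.
Start: joints at [-1.166, 0.116, 1.442, -0, 1.584, -0.038], TCP at [0.289, -0.61, 0.233] pointing down, gripper open.
Joint ranges: [-2.83, 2.83], [-0.83, 2.19], [0.07, 2.5], [-1.14, 4.28], [0.01, 3], [-2.97, 2.97]. Speed limits (rad/s): [1.89, 1.89, 2.22, 3.14, 3.14, 3.14].

### API

Orientations are given as a rotation vector (axis times angle).
In Python, from rig import monitor, viewer, job gives the robot as it stands.
- The arm moves only by the tool jog_arm, never from a script. Its arguments are lists of equal length, an entry for each row: "travel": the shift along the tool's x, y, z in m, a list of three; "delta_rot": the turn, a rotation vector about the tool's x, y, z in rad, a list of three; "gripper": the finger opening in m, from 0 to 0.093. In form: {"travel": [[dx, dy, dz], ...], "delta_rot": [[wx, wy, wz], ...], "gripper": [gripper, ...]}. A call has 1 to 5 rows; each row shifts and turns the commanded pose from where the row before left it, along the tool's axes as they then stand; what a row does not reach is not made up. A row lasts 1/8 s, in which the tool goes at most 62.5 mm and 10.7 degrees, less where a joint would pass 70% of its speed; a pose out of reach is approached as far as the arm can. A call is refused whole if a number of a shift passes 0.0625 or a number of a turn 0.188, either way. A call with a gripper value outside its range is refused whole. The fingers move at their own pace and stop on an object; the grip force is fixed at half the most. Time passes only in rows, so rows that do not move let the fingers close. It gives the time, the measured TCP pose, the force and the opening at its end, in the units of the state.
- monitor.get_obs(): the state, without advancing time (a new reading comes with each control period).
- viewer.snapshot(name): name is "side" or "top" or "wrist"; returns the picture (420x560x3 uint8, blue, green, red); there is no depth.
- viewer.calibration(name): a dict with "fx", "fy", "cx", "cy" (pixels), "k1" (the pictures are not rectified: a ray, as slopes to the right and down, at radius r is drawn at 1 + k1 r^2 times it, then the intrinsics apply), "R" (3x3) and "t" (3): a world point X has camera coordinates R X + t. Camera axes: x right, y down, z forward; pixel columns grow to the right and rows downward; lengths in m; the calibration is good to about 2 mm. A picture is of the moment at which its call begins: read the wrist's pose just before it. calibration takes no time and is no camera call; for the wrist camera it gives the pose at the moment of the call.
- job.hand_in(): hands the job in, once; it reports no verdict.
The state is a dict: "time_s": time; "q": joint angles; "joint_velocities": joint speeds; "joint_torque": joint torques, N m; "ee_pos": TCP position; "orientation": TCP orientation; "contact_force": force on the tool from outside, world axes, zero at the start; "moment": the same for the moment, N m; "finger_gap": opening from 0.0 (shut) to 1.0 (fully open).
Only numpy, scipy, OpenCV 4.12 (cv2) and the standard library are available. Lean on these libraries where they do the work, as an engineer would, in place of code of your own. Each camera call takes 0.05 s, during which the arm holds its last target.

### The job

The steel ring mould stands in the rack under two of the three rolling pins: lay those two pins in the low peg rest, then stand the mould upright in the middle of the round marble board. After that put both pins back in the rack, each in the place it came from, so that all three lie as they were. Let no pin down onto the table, and leave the brass cutter, the bowl and the jar where they are.

Things in the scene. Friction and masses are not known exactly. Their poses are not given: they have to be found in the camera images.
- pin_plain: Rolling pin with a beech barrel and plain beech handles, lying level in the rack. Barrel 36 mm diameter, 230 mm long; on each end a straight handle 20 mm diameter, 65 mm long; 360 mm overall, about 220 g. Origin at its middle on its axis; x runs along its length (both ends alike); it may be turned about x.
- pin_dark: Rolling pin with a beech barrel and black handles, lying level in the rack. Barrel 36 mm diameter, 230 mm long; on each end a straight handle 20 mm diameter, 65 mm long; 360 mm overall, about 220 g. Origin at its middle on its axis; x runs along its length (both ends alike); it may be turned about x.
- pin_red: Rolling pin with a beech barrel and red handles, lying level in the rack. Barrel 36 mm diameter, 230 mm long; on each end a straight handle 20 mm diameter, 65 mm long; 360 mm overall, about 220 g. Origin at its middle on its axis; x runs along its length (both ends alike); it may be turned about x.
- mould: Steel ring mould to fetch, a plain open ring: 60 mm outer diameter, 3 mm wall, 45 mm high, about 90 g. Stands on the table in the rack, beneath the gap between two neighbouring pins, both of which hinder the gripper. Origin at the centre of its underside, z up.
- cutter: Smaller brass ring cutter, 46 mm outer diameter, 28 mm high, standing on the table under the other gap of the rack. To be left alone. Origin at the centre of its underside.
- rack: Fixed dark wood rack, 3 pin places at y = -84, 0, +84 mm; pin axis then 98 mm up. Origin on the table under its centre, x along the pins. At x = +-132 mm cross bars (24 thick, 250 long, top 75 mm up) bear V pegs (tips 111 mm up) for the handles: a pin lowered within 8 mm sideways, 10 mm lengthwise settles. Mould and cutter stand at y = +-42 mm near x = 0; grip the mould closing along x.
- rest: Fixed low dark wood peg rest, the side area: 2 pin places, empty at the start, at y = -45 and +45 mm; pin axis then 58 mm up. Origin on the table under its centre, x along the pins. At x = +-132 mm cross bars (24 thick, 180 long, top 35 mm up) bear V pegs (tips 71 mm up) for the handles; a pin lowered within 8 mm sideways, 10 mm lengthwise settles.
- board: Fixed round white marble board, 130 mm diameter, 12 mm thick. Origin at the centre of its underside (on the table).
- bowl: Terracotta bowl, 110 mm rim diameter, 50 mm high, beside the jar beyond the board. Leave alone. Origin at the centre of its underside.
- jar: Green glass storage jar with a clip-on lid, 72 mm diameter, 118 mm high, beside the bowl beyond the board. Leave alone. Origin at the centre of its underside.

How it is judged:
On the way, in this order (a step that is already met when the one before it is completed fails the run):
1. two rolling pins lie in the low peg rest, released (((x of pin_plain in the frame of rest between -0.025 and 0.025 m and y of pin_plain in the frame of rest between -0.065 and 0.065 m and z of each of pin_plain, pin_dark in the frame of rest below 0.068 m and contact force between the fingers and pin_plain below 0.3 N and linear speed of each of pin_plain, pin_dark below 0.03 m/s and x of pin_dark in the frame of rest between -0.025 and 0.025 m and y of pin_dark in the frame of rest between -0.065 and 0.065 m and contact force between the fingers and pin_dark below 0.3 N) or (x of pin_dark in the frame of rest between -0.025 and 0.025 m and y of pin_dark in the frame of rest between -0.065 and 0.065 m and z of each of pin_dark, pin_red in the frame of rest below 0.068 m and contact force between the fingers and pin_dark below 0.3 N and linear speed of each of pin_dark, pin_red below 0.03 m/s and x of pin_red in the frame of rest between -0.025 and 0.025 m and y of pin_red in the frame of rest between -0.065 and 0.065 m and contact force between the fingers and pin_red below 0.3 N) or (x of pin_plain in the frame of rest between -0.025 and 0.025 m and y of pin_plain in the frame of rest between -0.065 and 0.065 m and z of each of pin_plain, pin_red in the frame of rest below 0.068 m and contact force between the fingers and pin_plain below 0.3 N and linear speed of each of pin_plain, pin_red below 0.03 m/s and x of pin_red in the frame of rest between -0.025 and 0.025 m and y of pin_red in the frame of rest between -0.065 and 0.065 m and contact force between the fingers and pin_red below 0.3 N))), for 0.2 s.
2. while two pins lie in the rest, the mould stands on the marble board, released (horizontal distance between mould and board below 0.015 m and angle between mould's own z axis and vertical below 0.1 rad and z of mould in the frame of board between 0.009 and 0.017 m and contact force between the fingers and mould below 0.3 N and linear speed of mould below 0.03 m/s and ((x of pin_plain in the frame of rest between -0.025 and 0.025 m and y of pin_plain in the frame of rest between -0.065 and 0.065 m and z of each of pin_plain, pin_dark in the frame of rest below 0.068 m and contact force between the fingers and pin_plain below 0.3 N and linear speed of each of pin_plain, pin_dark below 0.03 m/s and x of pin_dark in the frame of rest between -0.025 and 0.025 m and y of pin_dark in the frame of rest between -0.065 and 0.065 m and contact force between the fingers and pin_dark below 0.3 N) or (x of pin_dark in the frame of rest between -0.025 and 0.025 m and y of pin_dark in the frame of rest between -0.065 and 0.065 m and z of each of pin_dark, pin_red in the frame of rest below 0.068 m and contact force between the fingers and pin_dark below 0.3 N and linear speed of each of pin_dark, pin_red below 0.03 m/s and x of pin_red in the frame of rest between -0.025 and 0.025 m and y of pin_red in the frame of rest between -0.065 and 0.065 m and contact force between the fingers and pin_red below 0.3 N) or (x of pin_plain in the frame of rest between -0.025 and 0.025 m and y of pin_plain in the frame of rest between -0.065 and 0.065 m and z of each of pin_plain, pin_red in the frame of rest below 0.068 m and contact force between the fingers and pin_plain below 0.3 N and linear speed of each of pin_plain, pin_red below 0.03 m/s and x of pin_red in the frame of rest between -0.025 and 0.025 m and y of pin_red in the frame of rest between -0.065 and 0.065 m and contact force between the fingers and pin_red below 0.3 N))), for 0.2 s.
At the end, for the whole second after the job is handed in: The steel mould stands upright on the marble board within 15 mm of its centre; all three pins lie in the rack within 15 mm of where each was at the start; all released and at rest (horizontal distance between mould and board below 0.015 m and angle between mould's own z axis and vertical below 0.1 rad and z of mould in the frame of board between 0.009 and 0.017 m and contact force between the fingers and mould below 0.3 N and linear speed of each of mould, pin_plain, pin_dark, pin_red below 0.03 m/s and distance of each of pin_plain, pin_dark, pin_red from where it was at the start of the episode below 0.015 m and angular speed of each of pin_plain, pin_dark, pin_red below 0.3 rad/s and contact force between the fingers and pin_plain below 0.3 N and contact force between the fingers and pin_dark below 0.3 N and contact force between the fingers and pin_red below 0.3 N); the robot touches nothing.
It fails at once if a rolling pin is let down onto the table (height (world z) of any of pin_plain, pin_dark, pin_red below 0.035 m).
It fails at once if the cutter is pushed or carried more than 20 mm (distance of cutter from where it was at the start of the episode above 0.02 m).
It fails at once if the bowl is pushed or carried more than 20 mm (distance of bowl from where it was at the start of the episode above 0.02 m).
It fails at once if the jar is pushed or carried more than 20 mm (distance of jar from where it was at the start of the episode above 0.02 m).
It also fails if it takes over 136 s, if anything falls off the work surface, if the arm or the gripper's body presses on something with over 40 N, if the wrist force passes 120 N, or if a joint passes its speed limit or range.

## Working session

There is one attempt and no reset: what is moved stays moved. The work goes in short steps, Python scripts to look and compute and a tool call to move; the robot and the scene stay as the last step left them, time stands still between calls to the robot, and variables do not carry over. Pictures are saved under pics/ and viewed, and the job is handed in when it is done.

Besides the shell and the picture viewer there is one more tool, called after "Call:" by a JSON object that holds its "fn" and its "kwargs", one argument or row to a line. jog_arm: Moves the arm, as the interface text tells. Its arguments: {"type":"object","properties":{"travel":{"type":"array"},"delta_rot":{"type":"array"},"gripper":{"type":"array"}},"required":["travel","delta_rot","gripper"]}

```bash
ls; mkdir -p pics; python3 - <<'E'
from rig import monitor, viewer, job
import cv2
print(monitor.get_obs())
for n in ["side","top"]:
    im=viewer.snapshot(n); cv2.imwrite(f"pics/{n}0.png",im); print(n,viewer.calibration(n))
E
```

```text
pics
{'time_s': 0.0, 'q': array([-1.16579572e+00,  1.16516335e-01,  1.44226604e+00, -1.02625215e-05,
        1.58401808e+00, -3.78108156e-02]), 'joint_velocities': array([ 0.00037819, -0.00130318,  0.00048481,  0.00052482,  0.00020828,
        0.00155559]), 'joint_torque': array([ 2.55985440e-03, -7.21278262e+01, -6.22597575e+01,  7.78829679e-02,
        2.38474400e-02, -6.41759175e-05]), 'ee_pos': array([ 0.28913198, -0.60972845,  0.23188423]), 'orientation': array([-2.65447558e+00,  1.67902313e+00,  1.57268193e-03]), 'contact_force': array([0.02910692, 0.18603991, 0.21823954]), 'moment': array([-0.01140786, -0.01416473,  0.00080739]), 'finger_gap': 1.0016960436810363}
side {'fx': 403.3914308205023, 'fy': 403.3914308205023, 'cx': 268.5150313069545, 'cy': 211.18715867909623, 'k1': -0.09328610632168545, 'R': array([[-0.96844421, -0.24841924,  0.02009217],
       [-0.18580741,  0.66591958, -0.72251417],
       [ 0.16610665, -0.70344794, -0.69106409]]), 't': array([0.55013033, 0.17614224, 0.91661395])}
top {'fx': 505.0884156101468, 'fy': 505.0884156101468, 'cx': 276.9633661517174, 'cy': 214.17580214258322, 'k1': -0.15767767363599433, 'R': array([[ 0.00952764, -0.99992269,  0.00798983],
       [-0.99776236, -0.01003525, -0.0661027 ],
       [ 0.06617777, -0.00734215, -0.99778084]]), 't': array([-0.02482429,  0.58190511,  1.24632321])}
```

View pics/top0.png

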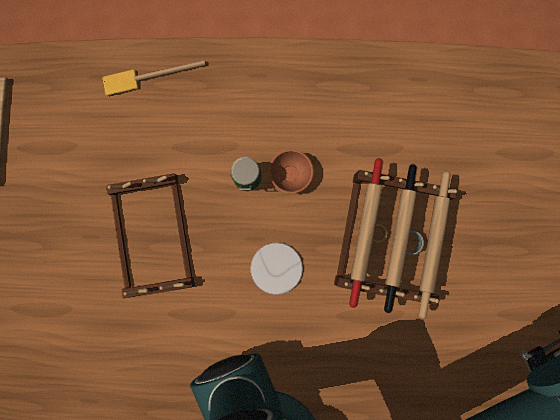

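View pics/side0.png

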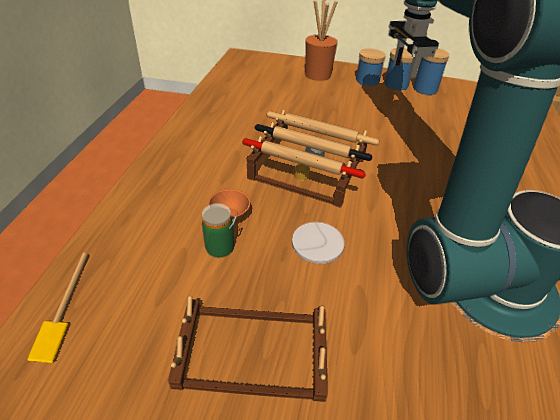

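Top view: the grey mould is at (418,243), between the dark and plain pins. The brass cutter is at (380,233), between red and dark. So the pins to move are dark and plain. I'll enlarge crops to measure more precisely.

```bash
python3 - <<'E'
import cv2
im=cv2.imread("pics/top0.png")
cv2.imwrite("pics/c_rack.png",cv2.resize(im[150:330,325:475],None,fx=4,fy=4,interpolation=cv2.INTER_CUBIC)[:, :600][:720])
cv2.imwrite("pics/c_rack.png",cv2.resize(im[150:330,325:475],None,fx=3.3,fy=3.3,interpolation=cv2.INTER_CUBIC))
cv2.imwrite("pics/c_rest.png",cv2.resize(im[165:305,95:215],None,fx=4,fy=4,interpolation=cv2.INTER_CUBIC))
E
```

```text
(no output)
```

View pics/c_rack.png

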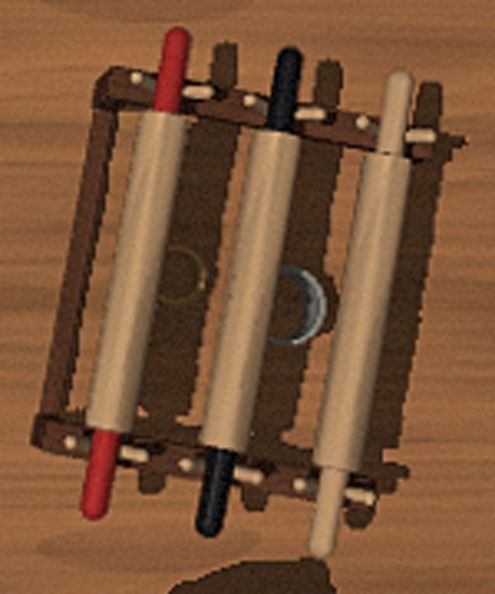

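View pics/c_rest.png

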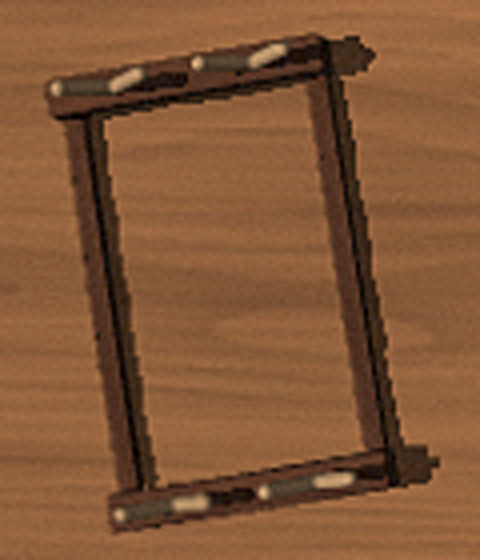

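```bash
cat > h.py <<'E'
import numpy as np, cv2
from scipy.spatial.transform import Rotation as Rn
from rig import monitor, viewer
def und(c,uv):
    d=(np.array(uv,float)-[c['cx'],c['cy']])/[c['fx'],c['fy']]
    r=np.linalg.norm(d); s=r
    for _ in range(30): s=r/(1+c['k1']*s*s)
    return d*(s/r if r>0 else 1)
def p2w(c,uv,z):
    d=und(c,uv); ray=c['R'].T@np.array([d[0],d[1],1]); o=-c['R'].T@c['t']
    return o+ray*(z-o[2])/ray[2]
def w2p(c,X):
    q=c['R']@np.array(X)+c['t']; s=q[:2]/q[2]; s=s*(1+c['k1']*(s@s))
    return s*[c['fx'],c['fy']]+[c['cx'],c['cy']]
def state():
    o=monitor.get_obs(); R=Rn.from_rotvec(o['orientation']).as_matrix()
    return o,R
E
python3 - <<'E'
from h import *
c=viewer.calibration("top")
def rk(p): return [(p[0]+.5)/3.3-.5+325,(p[1]+.5)/3.3-.5+150]
def rs(p): return [(p[0]+.5)/4-.5+95,(p[1]+.5)/4-.5+165]
pins={'red':[(177,28),(93,520)],'dark':[(290,48),(209,537)],'plain':[(400,71),(321,557)]}
bar={'red':[(164,112),(108,431)],'dark':[(276,132),(223,449)],'plain':[(388,153),(334,469)]}
for n in pins:
  for nm,d in(('tip',pins),('bar',bar)):
    a,b=[p2w(c,rk(p),.098+(.0 if nm=='tip' else .012)) for p in d[n]]
    v=a-b; print(n,nm,(a+b)[:2]/2,np.linalg.norm(v),np.degrees(np.arctan2(v[1],v[0])))
print('mould rim pts',[p2w(c,rk(p),.045)[:2].round(4) for p in [(327,305),(290,346),(290,266)]])
for nm,ps in (('bar',[(47,83),(322,35),(330,70),(52,116),(110,493),(385,450),(390,485),(115,530)]),):
  for p in ps: print(nm,p,p2w(c,rs(p),.035)[:2].round(4))
for p in [(56,88),(198,62),(120,515),(263,492),(137,75),(282,48),(203,500),(350,478)]: print('peg',p,p2w(c,rs(p),.071)[:2].round(4))
print('board',[p2w(c,p,.012)[:2].round(4) for p in [(250.5,269),(302.5,269),(276.5,243.5),(276.5,294)]])
E
```

```text
red tip [ 0.53681695 -0.22906448] 0.3588686454878687 -9.787215150545617
red bar [ 0.53731246 -0.22695275] 0.23007161801903792 -10.062590012397132
dark tip [ 0.52406863 -0.31273656] 0.35807796416518184 -9.763951614611786
dark bar [ 0.52437161 -0.30887953] 0.22936464542342058 -9.854989561936309
plain tip [ 0.50887885 -0.39523845] 0.3578817548631638 -9.832799541865592
plain bar [ 0.51012829 -0.39074615] 0.23022865883435864 -10.321434004426628
mould rim pts [array([ 0.5146, -0.3846]), array([ 0.4836, -0.3559]), array([ 0.5438, -0.3561])]
bar (47, 83) [0.6497 0.4126]
bar (322, 35) [0.6809 0.2369]
bar (330, 70) [0.6588 0.2312]
bar (52, 116) [0.6287 0.4085]
bar (110, 493) [0.3932 0.365 ]
bar (385, 450) [0.4232 0.192 ]
bar (390, 485) [0.4017 0.1886]
bar (115, 530) [0.3702 0.3615]
peg (56, 88) [0.6422 0.3946]
peg (198, 62) [0.6586 0.3059]
peg (120, 515) [0.3831 0.3478]
peg (263, 492) [0.3989 0.2599]
peg (137, 75) [0.6505 0.3438]
peg (282, 48) [0.6675 0.2542]
peg (203, 500) [0.3933 0.2966]
peg (350, 478) [0.4083 0.2071]
board [array([0.4442, 0.0459]), array([ 0.4454, -0.0846]), array([ 0.5088, -0.0187]), array([ 0.3823, -0.0199])]
```

```bash
cat >> h.py <<'E'
def plan(pos,yaw):
    """shift in tool axes, rotation about tool z, to reach world pos with tool x at yaw (mod 180), tool down"""
    o,R=state()
    # target frame: x=(cos,sin,0), z=(0,0,-1)
    best=None
    for y in (yaw,yaw+np.pi):
        T=np.array([[np.cos(y),np.sin(y),0],[np.sin(y),-np.cos(y),0],[0,0,-1]]).T
        T=np.column_stack([[np.cos(y),np.sin(y),0],[np.sin(y),-np.cos(y),0],[0,0,-1]])
        w=Rn.from_matrix(R.T@T).as_rotvec()
        if best is None or np.linalg.norm(w)<np.linalg.norm(best[1]): best=(T,w)
    T,w=best
    d=np.array(pos)-o['ee_pos']
    print('t',round(o['time_s'],2),'pos',o['ee_pos'].round(4),'F',o['contact_force'].round(1),'gap',round(o['finger_gap']*93,1),'q',o['q'].round(2))
    print('world d',d.round(4),'tool-now d',(R.T@d).round(4),'in target axes',(T.T@d).round(4),'rot',w.round(4))
E
python3 - <<'E'
from h import *
o,R=state(); print(R.round(3))
D=(.524,-.3125); 
plan([.509,-.395,.20],np.radians(80.2))
plan([.524,-.3125,.20],np.radians(80.2))
E
```

```text
[[ 0.428 -0.904 -0.   ]
 [-0.904 -0.428  0.001]
 [-0.001 -0.    -1.   ]]
t 0.1 pos [ 0.2891 -0.6098  0.232 ] F [-0.   0.4 -1.3] gap 93.1 q [-1.17  0.12  1.44  0.    1.58 -0.04]
world d [ 0.2199  0.2148 -0.032 ] tool-now d [-0.0998 -0.2907  0.0321] in target axes [-0.249  -0.1801  0.032 ] rot [3.000e-04 1.100e-03 6.138e-01]
t 0.1 pos [ 0.2891 -0.6098  0.232 ] F [-0.   0.4 -1.3] gap 93.1 q [-1.17  0.12  1.44  0.    1.58 -0.04]
world d [ 0.2349  0.2973 -0.032 ] tool-now d [-0.1679 -0.3396  0.0322] in target axes [-0.3329 -0.1808  0.032 ] rot [3.000e-04 1.100e-03 6.138e-01]
```

Call:
{"fn": "jog_arm", "kwargs": {
  "travel": [
    [0, 0, 0],
    [0, 0, 0],
    [0, 0, 0],
    [0, 0, 0],
    [0, 0, 0]
  ],
  "delta_rot": [
    [0, 0, 0.154],
    [0, 0, 0.154],
    [0, 0, 0.153],
    [0, 0, 0.153],
    [0, 0, 0]
  ],
  "gripper": [0.06, 0.06, 0.06, 0.06, 0.06]
}}

```text
time_s: 0.72
ee_pos: [0.2892, -0.6098, 0.2322]
orientation: [-2.024, 2.402, 0.001]
contact_force: [0.0, 0.4, -0.8]
finger_gap: 0.645
```

Call:
{"fn": "jog_arm", "kwargs": {
  "travel": [
    [-0.05, -0.036, 0.0],
    [-0.05, -0.036, 0.0],
    [-0.05, -0.036, 0.0],
    [-0.05, -0.036, 0.016],
    [-0.049, -0.036, 0.016]
  ],
  "delta_rot": [
    [0, 0, 0],
    [0, 0, 0],
    [0, 0, 0],
    [0, 0, 0],
    [0, 0, 0]
  ],
  "gripper": [0.06, 0.06, 0.06, 0.06, 0.06]
}}

```text
time_s: 1.35
ee_pos: [0.5091, -0.3947, 0.2008]
orientation: [-2.029, 2.399, -0.001]
contact_force: [0.9, -0.8, -0.3]
finger_gap: 0.647
```

```bash
python3 - <<'E'
from h import *
plan([.509,-.395,.20],np.radians(80.2))
c=viewer.calibration("wrist"); im=viewer.snapshot("wrist"); cv2.imwrite("pics/w1.png",im)
for n,p in dict(red=(.5368,-.2291,.098),dark=(.5241,-.3127,.098),plain=(.5089,-.3952,.098),mould=(.5145,-.3546,.045)).items(): print(n,w2p(c,p))
im=viewer.snapshot("top"); cv2.imwrite("pics/top1.png",im)
E
```

```text
t 1.35 pos [ 0.5091 -0.3947  0.2008] F [ 0.9 -0.8 -0.3] gap 60.2 q [-0.7   0.06  1.55 -0.    1.53  1.04]
world d [-0.0001 -0.0003 -0.0008] tool-now d [0.0004 0.     0.0008] in target axes [0.0004 0.     0.0008] rot [-0.0004 -0.0003  0.0042]
red [ 57.331539   214.43633628]
dark [169.71196894 212.75596834]
plain [284.90690021 214.50018735]
mould [237.52358838 198.14044968]
```

View pics/w1.png

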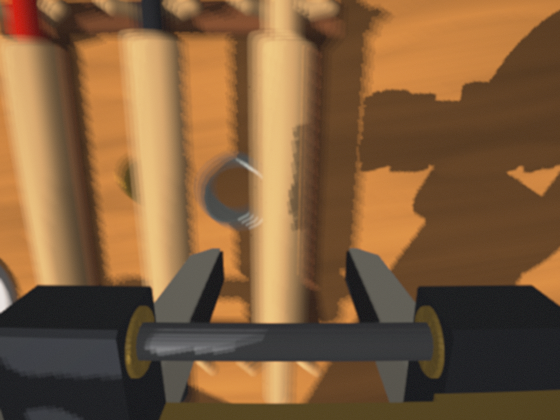

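The pin sits centred between the fingers (fingertips at columns 225 and 350, barrel 255–308), so I'll descend and grip.

Call:
{"fn": "jog_arm", "kwargs": {
  "travel": [
    [0, 0, 0.05],
    [0, 0, 0.04],
    [0, 0, 0.018],
    [0, 0, 0],
    [0, 0, 0]
  ],
  "delta_rot": [
    [0, 0, 0.004],
    [0, 0, 0],
    [0, 0, 0],
    [0, 0, 0],
    [0, 0, 0]
  ],
  "gripper": [0.06, 0.06, 0.06, 0.06, 0.03]
}}

```text
time_s: 2.08
ee_pos: [0.5084, -0.3969, 0.095]
orientation: [-2.019, 2.407, -0.003]
contact_force: [0.4, -0.6, -0.1]
finger_gap: 0.58
```

Call:
{"fn": "jog_arm", "kwargs": {
  "travel": [
    [0, 0, 0],
    [0, 0, 0],
    [0, 0, 0],
    [0, 0, 0],
    [0, 0, 0]
  ],
  "delta_rot": [
    [0, 0, 0],
    [0, 0, 0],
    [0, 0, 0],
    [0, 0, 0],
    [0, 0, 0]
  ],
  "gripper": [0.02, 0.02, 0.02, 0.02, 0.02]
}}

```text
time_s: 2.7
ee_pos: [0.5082, -0.3965, 0.0939]
orientation: [-2.019, 2.407, -0.002]
contact_force: [-1.3, 0.2, 6.6]
finger_gap: 0.382
```

Call:
{"fn": "jog_arm", "kwargs": {
  "travel": [
    [0, 0, -0.01],
    [0, 0, -0.02],
    [0, 0, -0.04],
    [0, 0, -0.05],
    [0, 0, -0.05]
  ],
  "delta_rot": [
    [0, 0, 0],
    [0, 0, 0],
    [0, 0, 0],
    [0, 0, 0],
    [0, 0, 0]
  ],
  "gripper": [0.02, 0.02, 0.02, 0.02, 0.02]
}}

```text
time_s: 3.32
ee_pos: [0.5077, -0.396, 0.266]
orientation: [-2.019, 2.407, -0.001]
contact_force: [1.0, -0.3, -1.6]
finger_gap: 0.381
```

```bash
python3 - <<'E'
from h import *
plan([.5177,.3448,.26],np.radians(100))
im=viewer.snapshot("top"); cv2.imwrite("pics/top2.png",im)
im=viewer.snapshot("side"); cv2.imwrite("pics/side2.png",im)
E
```

```text
t 3.33 pos [ 0.5077 -0.396   0.266 ] F [ 1.  -0.3 -1.6] gap 35.5 q [-0.7   0.04  1.47  0.    1.63  1.04]
world d [ 0.01    0.7408 -0.006 ] tool-now d [-0.7312  0.1192  0.0057] in target axes [-0.7278 -0.1385  0.006 ] rot [-0.0005 -0.0004 -0.3497]
```

View pics/side2.png

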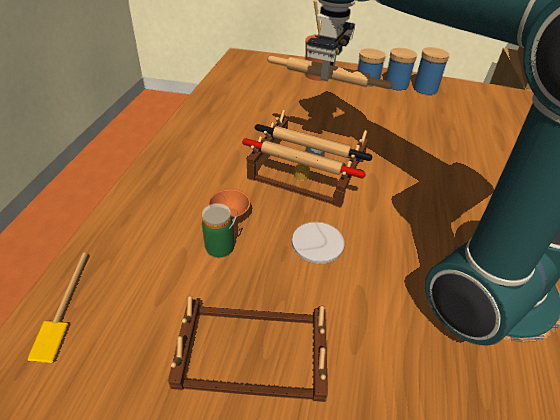

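Call:
{"fn": "jog_arm", "kwargs": {
  "travel": [
    [0, 0, 0],
    [0, 0, 0],
    [0, 0, 0],
    [0, 0, 0],
    [0, 0, 0]
  ],
  "delta_rot": [
    [0, 0, -0.06],
    [0, 0, -0.08],
    [0, 0, -0.08],
    [0, 0, -0.08],
    [0, 0, -0.05]
  ],
  "gripper": [0.02, 0.02, 0.02, 0.02, 0.02]
}}

```text
time_s: 4.05
ee_pos: [0.5078, -0.3961, 0.2632]
orientation: [-2.409, 2.016, 0.001]
contact_force: [0.9, 0.6, -2.2]
finger_gap: 0.383
```

Call:
{"fn": "jog_arm", "kwargs": {
  "travel": [
    [-0.03, -0.006, 0],
    [-0.05, -0.01, 0],
    [-0.05, -0.01, 0],
    [-0.05, -0.01, 0],
    [-0.05, -0.01, 0]
  ],
  "delta_rot": [
    [0, 0, 0],
    [0, 0, 0],
    [0, 0, 0],
    [0, 0, 0],
    [0, 0, 0]
  ],
  "gripper": [0.02, 0.02, 0.02, 0.02, 0.02]
}}

```text
time_s: 4.68
ee_pos: [0.5128, -0.1601, 0.2633]
orientation: [-2.407, 2.019, -0.0]
contact_force: [1.3, -0.7, -2.0]
finger_gap: 0.381
```

Call:
{"fn": "jog_arm", "kwargs": {
  "travel": [
    [-0.05, -0.01, 0],
    [-0.05, -0.01, 0],
    [-0.05, -0.01, 0],
    [-0.05, -0.01, 0],
    [-0.05, -0.01, 0]
  ],
  "delta_rot": [
    [0, 0, 0],
    [0, 0, 0],
    [0, 0, 0],
    [0, 0, 0],
    [0, 0, 0]
  ],
  "gripper": [0.02, 0.02, 0.02, 0.02, 0.02]
}}

```text
time_s: 5.3
ee_pos: [0.5185, 0.0948, 0.2634]
orientation: [-2.407, 2.019, -0.0]
contact_force: [0.8, 0.4, -2.3]
finger_gap: 0.377
```

Call:
{"fn": "jog_arm", "kwargs": {
  "travel": [
    [-0.05, -0.01, 0],
    [-0.05, -0.01, 0],
    [-0.05, -0.01, 0],
    [-0.05, -0.01, 0],
    [0, 0, 0]
  ],
  "delta_rot": [
    [0, 0, 0],
    [0, 0, 0],
    [0, 0, 0],
    [0, 0, 0],
    [0, 0, 0]
  ],
  "gripper": [0.02, 0.02, 0.02, 0.02, 0.02]
}}

```text
time_s: 5.92
ee_pos: [0.5229, 0.2997, 0.2626]
orientation: [2.409, -2.015, -0.001]
contact_force: [0.7, -1.1, -3.6]
finger_gap: 0.383
```

```bash
python3 - <<'E'
from h import *
plan([.5177,.3448,.16],np.radians(100))
im=viewer.snapshot("top"); cv2.imwrite("pics/top3.png",im)
E
```

```text
t 5.92 pos [0.5229 0.2997 0.2626] F [ 0.7 -1.1 -3.6] gap 35.6 q [ 0.48 -0.05  1.56  0.    1.63  1.87]
world d [-0.0052  0.0451 -0.1026] tool-now d [-0.0453 -0.003   0.1026] in target axes [-0.0454 -0.0027  0.1026] rot [0.0012 0.0001 0.0035]
```

View pics/top3.png

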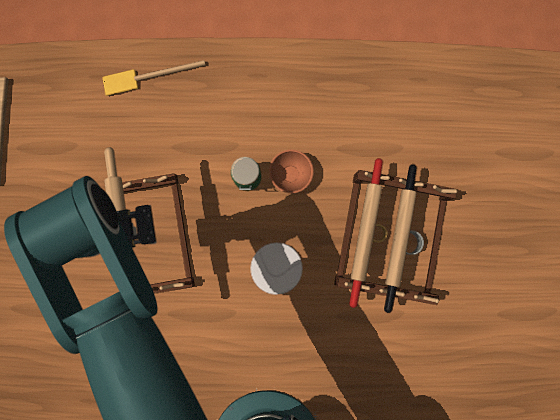

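Call:
{"fn": "jog_arm", "kwargs": {
  "travel": [
    [-0.025, -0.002, 0.01],
    [-0.02, -0.001, 0.03],
    [0, 0, 0.03],
    [0, 0, 0.03],
    [0, 0, 0]
  ],
  "delta_rot": [
    [0, 0, 0.0035],
    [0, 0, 0],
    [0, 0, 0],
    [0, 0, 0],
    [0, 0, 0]
  ],
  "gripper": [0.02, 0.02, 0.02, 0.02, 0.02]
}}

```text
time_s: 6.6
ee_pos: [0.5182, 0.3404, 0.1612]
orientation: [2.4, -2.022, -0.002]
contact_force: [1.0, -0.2, -2.1]
finger_gap: 0.381
```

```bash
python3 - <<'E'
from h import *
plan([.5177,.3448,.057],np.radians(100))
c=viewer.calibration("side")
im=viewer.snapshot("side"); cv2.imwrite("pics/side4.png",im[250:,120:400])
im=viewer.snapshot("wrist"); cv2.imwrite("pics/w4.png",im)
E
```

```text
t 6.6 pos [0.5182 0.3404 0.1612] F [ 1.  -0.2 -2.1] gap 35.4 q [ 0.54  0.03  1.65 -0.    1.47  1.94]
world d [-0.0005  0.0044 -0.1042] tool-now d [-0.0046 -0.0006  0.1042] in target axes [-0.0044 -0.0003  0.1042] rot [ 0.0033 -0.0015 -0.0042]
```

View pics/side4.png

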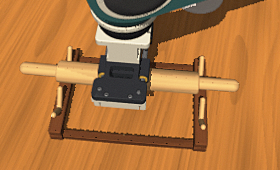

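View pics/w4.png

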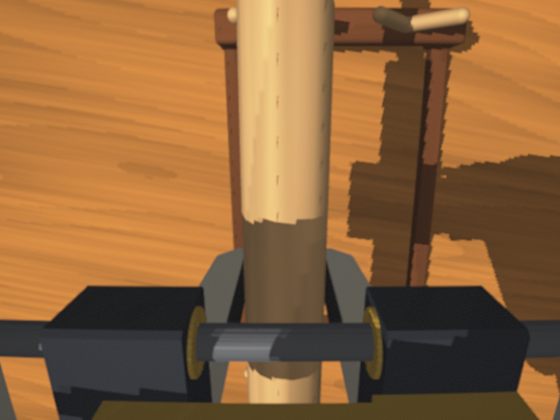

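```bash
python3 - <<'E'
from h import *
c=viewer.calibration("wrist")
# use measured pixels in w4
for p in [(216,12),(216,45),(465,45)]: 
    X=p2w(c,p,.035); 
    d=X[:2]-[.5255,.3005]; a=np.radians(10); print(X.round(4), 'rest frame',d@[np.cos(a),np.sin(a)],d@[-np.sin(a),np.cos(a)])
for p in [(233,15),(465,15)]:
    X=p2w(c,p,.071); d=X[:2]-[.5255,.3005]; print(X.round(4), 'rest frame',d@[np.cos(a),np.sin(a)],d@[-np.sin(a),np.cos(a)])
E
```

```text
[0.6493 0.4121 0.035 ] rest frame 0.1413523757390101 0.08843413720188278
[0.6277 0.4093 0.035 ] rest frame 0.11951790918749679 0.08942275268335756
[0.6593 0.2328 0.035 ] rest frame 0.11998735533220177 -0.08991963432355159
[0.6424 0.3942 0.071 ] rest frame 0.13136615138254884 0.07193558446733499
[0.668  0.2531 0.071 ] rest frame 0.13207691436891025 -0.07139202311625503
```

Wrist measurements put the rest frame within 1 mm of my estimate. Lowering the pin.

Call:
{"fn": "jog_arm", "kwargs": {
  "travel": [
    [-0.0045, -0.0005, 0.03],
    [0, 0, 0.03],
    [0, 0, 0.025],
    [0, 0, 0.012],
    [0, 0, 0.005]
  ],
  "delta_rot": [
    [0, 0, -0.004],
    [0, 0, 0],
    [0, 0, 0],
    [0, 0, 0],
    [0, 0, 0]
  ],
  "gripper": [0.02, 0.02, 0.02, 0.02, 0.02]
}}

```text
time_s: 7.32
ee_pos: [0.519, 0.3465, 0.0619]
orientation: [-2.406, 2.018, -0.001]
contact_force: [-0.2, 0.5, -1.8]
finger_gap: 0.379
```

Call:
{"fn": "jog_arm", "kwargs": {
  "travel": [
    [0, 0, 0.002],
    [0, 0, 0.001],
    [0, 0, 0]
  ],
  "delta_rot": [
    [0, 0, 0],
    [0, 0, 0],
    [0, 0, 0]
  ],
  "gripper": [0.02, 0.02, 0.02]
}}

```text
time_s: 7.7
ee_pos: [0.5187, 0.3465, 0.0585]
orientation: [-2.407, 2.018, -0.0]
contact_force: [-0.5, -0.2, -2.0]
finger_gap: 0.379
```

Call:
{"fn": "jog_arm", "kwargs": {
  "travel": [
    [0.0015, 0, 0.002],
    [0, 0, 0.002],
    [0, 0, 0],
    [0, 0, 0]
  ],
  "delta_rot": [
    [0, 0, 0],
    [0, 0, 0],
    [0, 0, 0],
    [0, 0, 0]
  ],
  "gripper": [0.02, 0.02, 0.02, 0.02]
}}

```text
time_s: 8.2
ee_pos: [0.519, 0.3448, 0.0543]
orientation: [-2.407, 2.018, -0.001]
contact_force: [0.0, -4.8, 3.1]
finger_gap: 0.381
```

Contact made, so I'll release, open to 60 mm and rise.

Call:
{"fn": "jog_arm", "kwargs": {
  "travel": [
    [0, 0, 0],
    [0, 0, 0],
    [0, 0, 0],
    [0, 0, 0],
    [0, 0, 0]
  ],
  "delta_rot": [
    [0, 0, 0],
    [0, 0, 0],
    [0, 0, 0],
    [0, 0, 0],
    [0, 0, 0]
  ],
  "gripper": [0.06, 0.06, 0.06, 0.06, 0.06]
}}

```text
time_s: 8.82
ee_pos: [0.5188, 0.345, 0.054]
orientation: [2.407, -2.018, -0.0]
contact_force: [0.3, -0.1, 0.2]
finger_gap: 0.643
```

Call:
{"fn": "jog_arm", "kwargs": {
  "travel": [
    [0, 0, -0.02],
    [0, 0, -0.04],
    [0, 0, -0.05],
    [0, 0, -0.05],
    [0, 0, -0.04]
  ],
  "delta_rot": [
    [0, 0, 0],
    [0, 0, 0],
    [0, 0, 0],
    [0, 0, 0],
    [0, 0, 0]
  ],
  "gripper": [0.06, 0.06, 0.06, 0.06, 0.06]
}}

```text
time_s: 9.45
ee_pos: [0.5187, 0.3449, 0.2581]
orientation: [-2.405, 2.017, -0.001]
contact_force: [-0.2, -0.1, 0.4]
finger_gap: 0.648
```

Call:
{"fn": "jog_arm", "kwargs": {
  "travel": [
    [0.05, 0.01, 0],
    [0.05, 0.01, 0],
    [0.05, 0.01, 0],
    [0.05, 0.01, 0],
    [0.05, 0.01, 0]
  ],
  "delta_rot": [
    [0, 0, 0],
    [0, 0, 0],
    [0, 0, 0],
    [0, 0, 0],
    [0, 0, 0]
  ],
  "gripper": [0.06, 0.06, 0.06, 0.06, 0.06]
}}

```text
time_s: 10.07
ee_pos: [0.5127, 0.0885, 0.2558]
orientation: [-2.407, 2.017, -0.002]
contact_force: [0.3, -0.2, 0.5]
finger_gap: 0.646
```

Call:
{"fn": "jog_arm", "kwargs": {
  "travel": [
    [0.05, 0.01, 0],
    [0.05, 0.01, 0],
    [0.05, 0.01, 0],
    [0.05, 0.01, 0],
    [0.05, 0.01, 0]
  ],
  "delta_rot": [
    [0, 0, 0.07],
    [0, 0, 0.07],
    [0, 0, 0.07],
    [0, 0, 0.07],
    [0, 0, 0.07]
  ],
  "gripper": [0.06, 0.06, 0.06, 0.06, 0.06]
}}

```text
time_s: 10.7
ee_pos: [0.4715, -0.1618, 0.2557]
orientation: [-2.016, 2.408, -0.002]
contact_force: [-0.3, 0.6, -0.5]
finger_gap: 0.645
```

```bash
python3 - <<'E'
from h import *
plan([.5240,-.3127,.20],np.radians(80.2))
im=viewer.snapshot("top"); cv2.imwrite("pics/top5.png",im)
E
```

```text
t 10.7 pos [ 0.4715 -0.1618  0.2557] F [-0.3  0.6 -0.5] gap 60.0 q [-0.38 -0.28  1.78  0.    1.64  1.37]
world d [ 0.0525 -0.1509 -0.0557] tool-now d [ 0.1392 -0.0782  0.0558] in target axes [ 0.1397 -0.0774  0.0557] rot [-0.0016 -0.0003 -0.006 ]
```

View pics/top5.png

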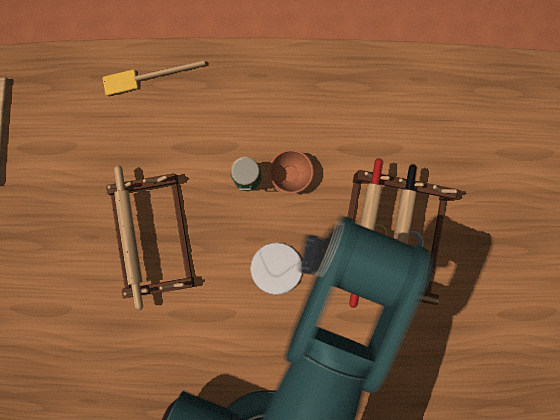

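The plain pin lies properly in the left place of the rest, ends at (118,168) and (138,306). The dark pin is next.

Call:
{"fn": "jog_arm", "kwargs": {
  "travel": [
    [0.047, -0.026, 0],
    [0.047, -0.026, 0.015],
    [0.046, -0.0255, 0.02],
    [0, 0, 0.02],
    [0, 0, 0]
  ],
  "delta_rot": [
    [0, 0, -0.006],
    [0, 0, 0],
    [0, 0, 0],
    [0, 0, 0],
    [0, 0, 0]
  ],
  "gripper": [0.06, 0.06, 0.06, 0.06, 0.06]
}}

```text
time_s: 11.38
ee_pos: [0.5242, -0.3109, 0.1983]
orientation: [2.026, -2.401, -0.003]
contact_force: [-1.3, 1.0, 0.3]
finger_gap: 0.645
```

```bash
python3 - <<'E'
from h import *
plan([.5240,-.3127,.0935],np.radians(80.2))
c=viewer.calibration("wrist"); im=viewer.snapshot("wrist"); cv2.imwrite("pics/w5.png",im)
for n,p in dict(red=(.5368,-.2291,.098),dark=(.5241,-.3127,.098),mould=(.5145,-.3546,.045)).items(): print(n,w2p(c,p))
E
```

```text
t 11.38 pos [ 0.5242 -0.3109  0.1983] F [-1.3  1.   0.3] gap 60.0 q [-0.58 -0.01  1.63  0.    1.53  1.16]
world d [-0.0002 -0.0018 -0.1048] tool-now d [ 0.0019 -0.0003  0.1048] in target axes [ 1.800e-03 -1.000e-04  1.048e-01] rot [0.0019 0.001  0.0021]
red [169.97013727 216.73989347]
dark [286.81172726 214.80214037]
mould [336.39616361 199.51019249]
```

View pics/w5.png

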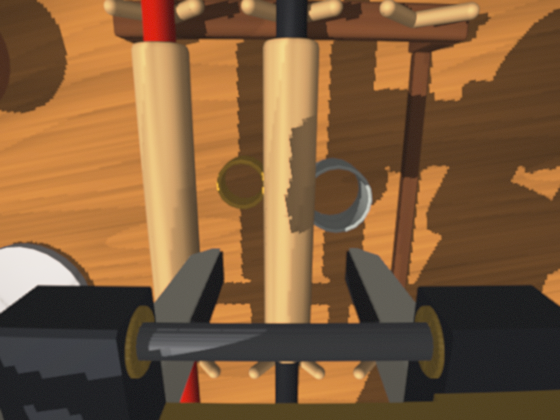

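Call:
{"fn": "jog_arm", "kwargs": {
  "travel": [
    [0.001, 0, 0.05],
    [0, 0, 0.04],
    [0, 0, 0.015],
    [0, 0, 0],
    [0, 0, 0]
  ],
  "delta_rot": [
    [0, 0, 0.002],
    [0, 0, 0],
    [0, 0, 0],
    [0, 0, 0],
    [0, 0, 0]
  ],
  "gripper": [0.06, 0.06, 0.06, 0.06, 0.03]
}}

```text
time_s: 12.05
ee_pos: [0.5255, -0.3127, 0.0964]
orientation: [-2.024, 2.402, -0.004]
contact_force: [0.4, 1.1, -0.3]
finger_gap: 0.582
```

Call:
{"fn": "jog_arm", "kwargs": {
  "travel": [
    [0, 0, 0],
    [0, 0, 0],
    [0, 0, 0],
    [0, 0, 0],
    [0, 0, 0]
  ],
  "delta_rot": [
    [0, 0, 0],
    [0, 0, 0],
    [0, 0, 0],
    [0, 0, 0],
    [0, 0, 0]
  ],
  "gripper": [0.02, 0.02, 0.02, 0.02, 0.02]
}}

```text
time_s: 12.68
ee_pos: [0.5248, -0.3139, 0.0953]
orientation: [2.023, -2.402, 0.005]
contact_force: [-1.5, -8.9, 3.3]
finger_gap: 0.383
```

Call:
{"fn": "jog_arm", "kwargs": {
  "travel": [
    [0, 0, -0.01],
    [0, 0, -0.02],
    [0, 0, -0.04],
    [0, 0, -0.05],
    [0, 0, -0.05]
  ],
  "delta_rot": [
    [0, 0, 0],
    [0, 0, 0],
    [0, 0, 0],
    [0, 0, 0],
    [0, 0, 0]
  ],
  "gripper": [0.02, 0.02, 0.02, 0.02, 0.02]
}}

```text
time_s: 13.3
ee_pos: [0.5244, -0.3121, 0.267]
orientation: [-2.024, 2.402, -0.001]
contact_force: [-0.2, 0.1, -2.5]
finger_gap: 0.377
```

```bash
python3 - <<'E'
from h import *
plan([.5333,.2562,.26],np.radians(100))
E
```

```text
t 13.3 pos [ 0.5244 -0.3121  0.267 ] F [-0.2  0.1 -2.5] gap 35.0 q [-0.58 -0.03  1.54  0.    1.63  1.16]
world d [ 0.0089  0.5683 -0.007 ] tool-now d [-0.5616  0.0877  0.0068] in target axes [-0.5581 -0.1074  0.007 ] rot [-6.00e-04 -3.00e-04 -3.45e-01]
```

Call:
{"fn": "jog_arm", "kwargs": {
  "travel": [
    [0, 0, 0],
    [0, 0, 0],
    [0, 0, 0],
    [0, 0, 0],
    [0, 0, 0]
  ],
  "delta_rot": [
    [0, 0, -0.06],
    [0, 0, -0.08],
    [0, 0, -0.08],
    [0, 0, -0.075],
    [0, 0, -0.05]
  ],
  "gripper": [0.02, 0.02, 0.02, 0.02, 0.02]
}}

```text
time_s: 13.92
ee_pos: [0.5246, -0.3122, 0.2654]
orientation: [-2.408, 2.017, -0.001]
contact_force: [0.1, 0.0, -2.3]
finger_gap: 0.383
```

Call:
{"fn": "jog_arm", "kwargs": {
  "travel": [
    [-0.03, -0.006, 0],
    [-0.05, -0.01, 0],
    [-0.05, -0.01, 0],
    [-0.05, -0.01, 0],
    [-0.05, -0.01, 0]
  ],
  "delta_rot": [
    [0, 0, 0],
    [0, 0, 0],
    [0, 0, 0],
    [0, 0, 0],
    [0, 0, 0]
  ],
  "gripper": [0.02, 0.02, 0.02, 0.02, 0.02]
}}

```text
time_s: 14.55
ee_pos: [0.5297, -0.0762, 0.2655]
orientation: [-2.406, 2.019, -0.002]
contact_force: [0.8, -0.1, -3.1]
finger_gap: 0.379
```

Call:
{"fn": "jog_arm", "kwargs": {
  "travel": [
    [-0.05, -0.01, 0],
    [-0.05, -0.01, 0],
    [-0.05, -0.01, 0],
    [-0.05, -0.01, 0],
    [-0.05, -0.01, 0]
  ],
  "delta_rot": [
    [0, 0, 0],
    [0, 0, 0],
    [0, 0, 0],
    [0, 0, 0],
    [0, 0, 0]
  ],
  "gripper": [0.02, 0.02, 0.02, 0.02, 0.02]
}}

```text
time_s: 15.18
ee_pos: [0.5355, 0.1788, 0.2656]
orientation: [-2.406, 2.019, -0.001]
contact_force: [1.5, -0.9, -3.1]
finger_gap: 0.38
```

Call:
{"fn": "jog_arm", "kwargs": {
  "travel": [
    [-0.048, -0.001, 0],
    [0, 0, 0.03],
    [0, 0, 0.04],
    [0, 0, 0.03],
    [0, 0, 0]
  ],
  "delta_rot": [
    [0, 0, 0],
    [0, 0, 0],
    [0, 0, 0],
    [0, 0, 0],
    [0, 0, 0]
  ],
  "gripper": [0.02, 0.02, 0.02, 0.02, 0.02]
}}

```text
time_s: 15.8
ee_pos: [0.5277, 0.2242, 0.1631]
orientation: [2.405, -2.018, -0.002]
contact_force: [-0.1, 0.3, -1.5]
finger_gap: 0.379
```

```bash
python3 - <<'E'
from h import *
plan([.5333,.2562,.060],np.radians(100))
im=viewer.snapshot("wrist"); cv2.imwrite("pics/w6.png",im)
E
```

```text
t 15.8 pos [0.5277 0.2242 0.1631] F [-0.1  0.3 -1.5] gap 35.2 q [ 0.36 -0.08  1.75  0.    1.47  1.75]
world d [ 0.0056  0.032  -0.1031] tool-now d [-0.0306 -0.0113  0.1031] in target axes [-0.0305 -0.011   0.1031] rot [ 0.0029 -0.0004  0.    ]
```

View pics/w6.png

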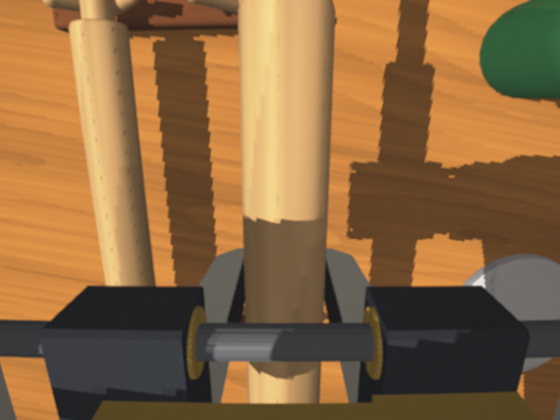

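Call:
{"fn": "jog_arm", "kwargs": {
  "travel": [
    [-0.0305, -0.011, 0],
    [0, 0, 0.04],
    [0, 0, 0.035],
    [0, 0, 0.02],
    [0, 0, 0]
  ],
  "delta_rot": [
    [0, 0, 0],
    [0, 0, 0],
    [0, 0, 0],
    [0, 0, 0],
    [0, 0, 0]
  ],
  "gripper": [0.02, 0.02, 0.02, 0.02, 0.02]
}}

```text
time_s: 16.48
ee_pos: [0.5342, 0.2563, 0.0694]
orientation: [2.406, -2.019, -0.0]
contact_force: [-0.1, 0.3, -2.4]
finger_gap: 0.38
```

```bash
python3 - <<'E'
from h import *
plan([.5333,.2562,.0555],np.radians(100))
E
```

```text
t 16.48 pos [0.5342 0.2563 0.0694] F [-0.1  0.3 -2.4] gap 35.4 q [0.4  0.03 1.8  0.   1.31 1.8 ]
world d [-0.0009 -0.0001 -0.0139] tool-now d [-0.0001  0.0009  0.0139] in target axes [-0.0001  0.0009  0.0139] rot [ 0.0005 -0.0001 -0.0003]
```

Call:
{"fn": "jog_arm", "kwargs": {
  "travel": [
    [0, 0, 0.006],
    [0, 0, 0.004],
    [0, 0, 0.002],
    [0, 0, 0.001],
    [0, 0, 0]
  ],
  "delta_rot": [
    [0, 0, 0],
    [0, 0, 0],
    [0, 0, 0],
    [0, 0, 0],
    [0, 0, 0]
  ],
  "gripper": [0.02, 0.02, 0.02, 0.02, 0.02]
}}

```text
time_s: 17.1
ee_pos: [0.5343, 0.2564, 0.0564]
orientation: [-2.406, 2.019, -0.0]
contact_force: [0.1, 0.8, -0.2]
finger_gap: 0.375
```

Partly seated: the load has dropped from -2.4 to -0.2 N. I'll lower 1 mm more and release.

Call:
{"fn": "jog_arm", "kwargs": {
  "travel": [
    [0, 0, 0.001],
    [0, 0, 0],
    [0, 0, 0],
    [0, 0, 0],
    [0, 0, 0]
  ],
  "delta_rot": [
    [0, 0, 0],
    [0, 0, 0],
    [0, 0, 0],
    [0, 0, 0],
    [0, 0, 0]
  ],
  "gripper": [0.02, 0.02, 0.06, 0.06, 0.06]
}}

```text
time_s: 17.73
ee_pos: [0.5341, 0.2563, 0.0549]
orientation: [2.406, -2.02, -0.0]
contact_force: [0.4, -0.9, 0.2]
finger_gap: 0.627
```

Call:
{"fn": "jog_arm", "kwargs": {
  "travel": [
    [0, 0, 0],
    [0, 0, 0],
    [0, 0, -0.02],
    [0, 0, -0.05],
    [0, 0, -0.05]
  ],
  "delta_rot": [
    [0, 0, 0],
    [0, 0, 0],
    [0, 0, 0],
    [0, 0, 0],
    [0, 0, 0]
  ],
  "gripper": [0.06, 0.06, 0.06, 0.06, 0.06]
}}

```text
time_s: 18.35
ee_pos: [0.534, 0.2563, 0.1779]
orientation: [-2.406, 2.019, -0.0]
contact_force: [0.2, -0.6, -0.2]
finger_gap: 0.645
```

Call:
{"fn": "jog_arm", "kwargs": {
  "travel": [
    [0, 0, -0.04],
    [0.05, 0.01, -0.03],
    [0.05, 0.01, 0],
    [0.05, 0.01, 0],
    [0.05, 0.01, 0]
  ],
  "delta_rot": [
    [0, 0, 0],
    [0, 0, 0],
    [0, 0, 0],
    [0, 0, 0],
    [0, 0, 0]
  ],
  "gripper": [0.06, 0.06, 0.06, 0.093, 0.093]
}}

```text
time_s: 18.98
ee_pos: [0.5291, 0.0509, 0.2468]
orientation: [-2.406, 2.019, -0.002]
contact_force: [0.2, 0.4, -1.6]
finger_gap: 0.809
```

```bash
python3 - <<'E'
from h import *
plan([.5145,-.3546,.20],np.radians(-9.8))
im=viewer.snapshot("top"); cv2.imwrite("pics/top7.png",im)
E
```

```text
t 18.98 pos [0.5291 0.0509 0.2468] F [ 0.2  0.4 -1.6] gap 75.3 q [ 0.05 -0.2   1.73  0.    1.62  1.44]
world d [-0.0146 -0.4055 -0.0468] tool-now d [0.3968 0.0848 0.0468] in target axes [0.0547 0.402  0.0468] rot [-0.0014 -0.0013 -1.2252]
```

View pics/top7.png

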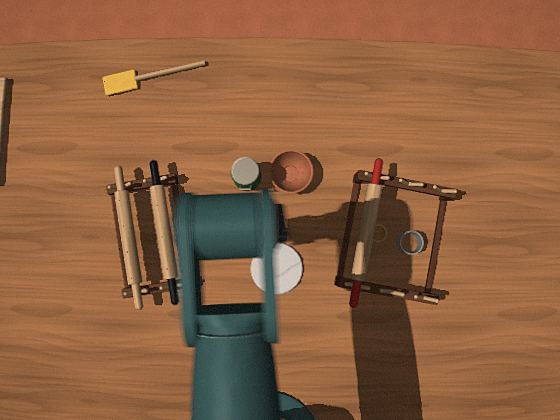

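```bash
python3 - <<'E'
from h import *
im=cv2.imread("pics/top7.png")
cv2.imwrite("pics/c7.png",cv2.resize(im[222:262,390:434],None,fx=10,fy=10,interpolation=cv2.INTER_CUBIC))
c=viewer.calibration("top")
th=np.linspace(0,2*np.pi,9)[:-1]
print([w2p(c,[.5145+.03*np.cos(t),-.3546+.03*np.sin(t),.045]).round(1).tolist() for t in th])
E
```

```text
[[411.9, 230.0], [403.6, 233.4], [400.2, 242.0], [403.7, 250.6], [412.0, 254.1], [420.3, 250.6], [423.7, 242.1], [420.3, 233.5]]
```

View pics/c7.png

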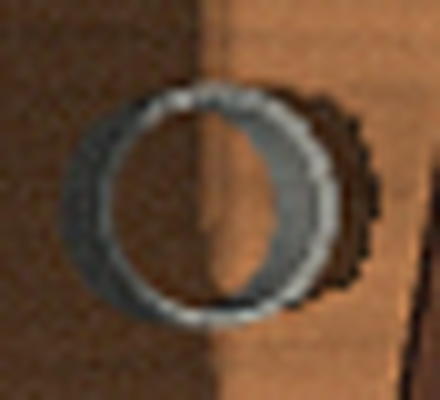

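Call:
{"fn": "jog_arm", "kwargs": {
  "travel": [
    [0, 0, 0],
    [0, 0, 0],
    [0, 0, 0],
    [0, 0, 0],
    [0, 0, 0]
  ],
  "delta_rot": [
    [0, 0, -0.175],
    [0, 0, -0.175],
    [0, 0, -0.175],
    [0, 0, -0.175],
    [0, 0, -0.175]
  ],
  "gripper": [0.093, 0.093, 0.093, 0.093, 0.093]
}}

```text
time_s: 19.65
ee_pos: [0.5293, 0.0525, 0.2466]
orientation: [-3.037, 0.801, -0.002]
contact_force: [0.0, 0.9, -0.4]
finger_gap: 0.999
```

Call:
{"fn": "jog_arm", "kwargs": {
  "travel": [
    [0, 0, 0],
    [0, 0, 0],
    [0, 0, 0]
  ],
  "delta_rot": [
    [0, 0, -0.175],
    [0, 0, -0.175],
    [0, 0, 0]
  ],
  "gripper": [0.093, 0.093, 0.093]
}}

```text
time_s: 20.02
ee_pos: [0.5294, 0.0524, 0.2464]
orientation: [-3.13, 0.271, -0.002]
contact_force: [-0.4, 1.1, 0.5]
finger_gap: 1.003
```

```bash
python3 - <<'E'
from h import *
plan([.5145,-.3546,.20],np.radians(-9.8))
E
```

```text
t 20.02 pos [0.5294 0.0524 0.2464] F [-0.4  1.1  0.5] gap 93.3 q [ 0.05 -0.2   1.73 -0.    1.61  0.22]
world d [-0.0149 -0.407  -0.0464] tool-now d [0.0551 0.4035 0.0463] in target axes [0.0546 0.4036 0.0464] rot [-0.0002 -0.0012 -0.0015]
```

Call:
{"fn": "jog_arm", "kwargs": {
  "travel": [
    [0.007, 0.05, 0],
    [0.007, 0.05, 0],
    [0.007, 0.05, 0],
    [0.007, 0.05, 0],
    [0.007, 0.05, 0]
  ],
  "delta_rot": [
    [0, 0, 0],
    [0, 0, 0],
    [0, 0, 0],
    [0, 0, 0],
    [0, 0, 0]
  ],
  "gripper": [0.093, 0.093, 0.093, 0.093, 0.093]
}}

```text
time_s: 20.65
ee_pos: [0.5209, -0.2015, 0.246]
orientation: [3.129, -0.277, 0.001]
contact_force: [0.6, 0.9, 1.2]
finger_gap: 1.001
```

Call:
{"fn": "jog_arm", "kwargs": {
  "travel": [
    [0.007, 0.05, 0],
    [0.007, 0.05, 0],
    [0.0055, 0.0536, 0],
    [0, 0, 0.046],
    [0, 0, 0]
  ],
  "delta_rot": [
    [0, 0, 0],
    [0, 0, 0],
    [0, 0, 0],
    [0, 0, 0],
    [0, 0, 0]
  ],
  "gripper": [0.093, 0.093, 0.093, 0.093, 0.093]
}}

```text
time_s: 21.28
ee_pos: [0.5131, -0.3542, 0.1964]
orientation: [-3.127, 0.276, 0.007]
contact_force: [-1.0, 0.2, -0.0]
finger_gap: 1.003
```

```bash
python3 - <<'E'
from h import *
plan([.5145,-.3546,.027],np.radians(-9.8))
c=viewer.calibration("wrist"); im=viewer.snapshot("wrist"); cv2.imwrite("pics/w8.png",im)
th=np.linspace(0,2*np.pi,5)[:-1]
print([w2p(c,[.5145+.03*np.cos(t),-.3546+.03*np.sin(t),.045]).round(1).tolist() for t in th])
E
```

```text
t 21.27 pos [ 0.5131 -0.3542  0.1964] F [-1.   0.2 -0. ] gap 93.3 q [-0.65  0.02  1.6   0.    1.53 -0.47]
world d [ 0.0014 -0.0004 -0.1694] tool-now d [0.0022 0.0005 0.1694] in target axes [1.400e-03 1.000e-04 1.694e-01] rot [-0.0024  0.0046 -0.005 ]
[[320.8, 191.7], [279.7, 163.2], [251.5, 203.6], [291.9, 230.5]]
```

View pics/w8.png

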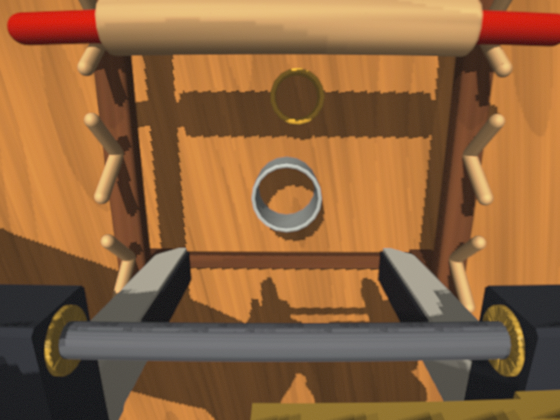

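The mould's rim is centred at (287,196), against a prediction of (286,197). Descending around it.

Call:
{"fn": "jog_arm", "kwargs": {
  "travel": [
    [0.001, 0, 0.05],
    [0, 0, 0.05],
    [0, 0, 0.04],
    [0, 0, 0.02],
    [0, 0, 0.008]
  ],
  "delta_rot": [
    [0, 0, -0.005],
    [0, 0, 0],
    [0, 0, 0],
    [0, 0, 0],
    [0, 0, 0]
  ],
  "gripper": [0.093, 0.093, 0.093, 0.093, 0.093]
}}

```text
time_s: 21.95
ee_pos: [0.5159, -0.3548, 0.032]
orientation: [3.13, -0.262, 0.001]
contact_force: [0.1, -0.3, 0.0]
finger_gap: 1.003
```

Call:
{"fn": "jog_arm", "kwargs": {
  "travel": [
    [0, 0, 0],
    [0, 0, 0],
    [0, 0, 0],
    [0, 0, 0],
    [0, 0, 0]
  ],
  "delta_rot": [
    [0, 0, 0],
    [0, 0, 0],
    [0, 0, 0],
    [0, 0, 0],
    [0, 0, 0]
  ],
  "gripper": [0.093, 0.05, 0.05, 0.05, 0.05]
}}

```text
time_s: 22.58
ee_pos: [0.5153, -0.3548, 0.0312]
orientation: [3.131, -0.261, 0.0]
contact_force: [1.7, -0.6, 2.4]
finger_gap: 0.625
```

Call:
{"fn": "jog_arm", "kwargs": {
  "travel": [
    [0, 0, 0],
    [0, 0, 0]
  ],
  "delta_rot": [
    [0, 0, 0],
    [0, 0, 0]
  ],
  "gripper": [0.05, 0.05]
}}

```text
time_s: 22.82
ee_pos: [0.5153, -0.3548, 0.0312]
orientation: [3.131, -0.261, 0.0]
contact_force: [-1.0, 0.2, 2.8]
finger_gap: 0.627
```

```bash
python3 - <<'E'
from h import *
plan([.5145,-.3546,.027],np.radians(-9.8))
c=viewer.calibration("wrist"); im=viewer.snapshot("wrist"); cv2.imwrite("pics/w9.png",im)
E
```

```text
t 22.82 pos [ 0.5153 -0.3548  0.0312] F [-1.   0.2  2.8] gap 58.3 q [-0.64  0.14  1.76 -0.    1.25 -0.48]
world d [-0.0008  0.0002 -0.0042] tool-now d [-0.0008 -0.0001  0.0042] in target axes [-0.0008 -0.0001  0.0042] rot [ 0.0001 -0.0001  0.0045]
```

View pics/w9.png

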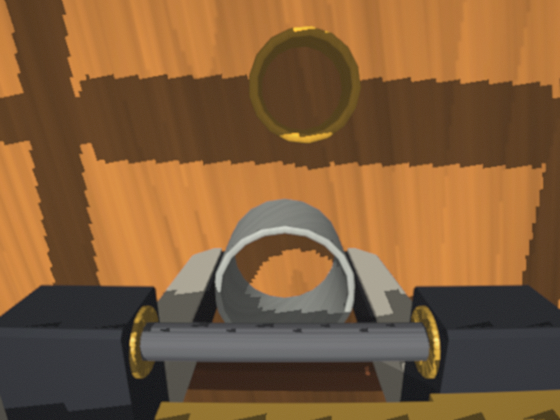

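```bash
python3 - <<'E'
from h import *
c=viewer.calibration("wrist")
for d in (0,.008,-.008): print([w2p(c,np.array([.5145,-.3546+d,.045])+.03*np.array([np.cos(t),np.sin(t),0])).round(0).tolist() for t in np.radians([-10,80,170,260])])
E
```

```text
[[352.0, 293.0], [281.0, 225.0], [210.0, 292.0], [281.0, 353.0]]
[[350.0, 276.0], [278.0, 206.0], [205.0, 275.0], [277.0, 338.0]]
[[354.0, 309.0], [285.0, 244.0], [214.0, 309.0], [284.0, 367.0]]
```

Call:
{"fn": "jog_arm", "kwargs": {
  "travel": [
    [0, 0, -0.01],
    [0, 0, -0.03],
    [0, 0, -0.05],
    [0, 0, -0.05],
    [0, 0, -0.05]
  ],
  "delta_rot": [
    [0, 0, 0],
    [0, 0, 0],
    [0, 0, 0],
    [0, 0, 0],
    [0, 0, 0]
  ],
  "gripper": [0.05, 0.05, 0.05, 0.05, 0.05]
}}

```text
time_s: 23.5
ee_pos: [0.5151, -0.3546, 0.2233]
orientation: [3.131, -0.261, 0.001]
contact_force: [-0.7, -0.1, -0.8]
finger_gap: 0.622
```

```bash
python3 - <<'E'
from h import *
plan([.445,-.0192,.10],np.radians(-10.1))
im=viewer.snapshot("side"); cv2.imwrite("pics/side10.png",im)
im=viewer.snapshot("top"); cv2.imwrite("pics/top10.png",im)
E
```

```text
t 23.5 pos [ 0.5151 -0.3546  0.2233] F [-0.7 -0.1 -0.8] gap 57.8 q [-0.64  0.01  1.57  0.    1.56 -0.48]
world d [-0.0701  0.3354 -0.1233] tool-now d [-0.1247 -0.3191  0.1232] in target axes [-0.1278 -0.3179  0.1233] rot [ 0.0002 -0.0005  0.0098]
```

View pics/side10.png

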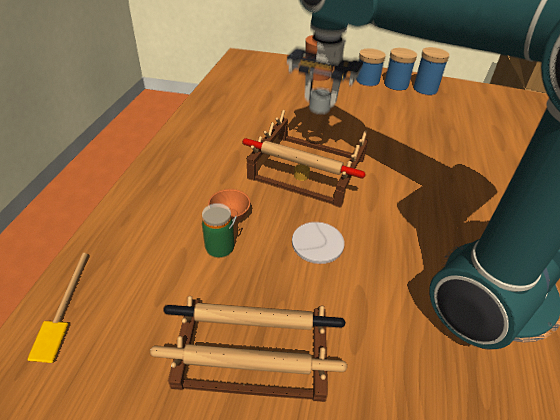

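View pics/top10.png

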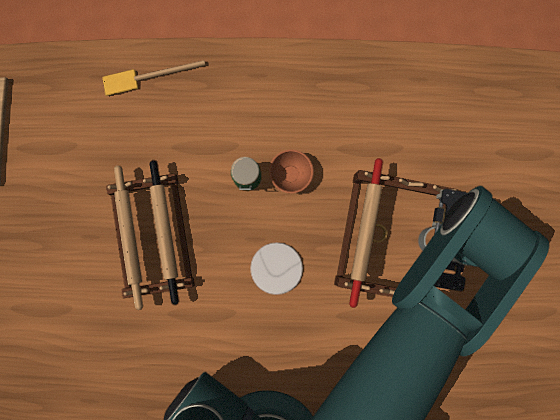

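Call:
{"fn": "jog_arm", "kwargs": {
  "travel": [
    [-0.018, -0.045, 0],
    [-0.018, -0.046, 0],
    [-0.018, -0.046, 0],
    [-0.018, -0.046, 0],
    [-0.018, -0.046, 0]
  ],
  "delta_rot": [
    [0, 0, 0],
    [0, 0, 0],
    [0, 0, 0],
    [0, 0, 0],
    [0, 0, 0]
  ],
  "gripper": [0.05, 0.05, 0.05, 0.05, 0.05]
}}

```text
time_s: 24.22
ee_pos: [0.4637, -0.1125, 0.2209]
orientation: [-3.131, 0.262, -0.0]
contact_force: [0.8, 0.0, -0.4]
finger_gap: 0.623
```

Call:
{"fn": "jog_arm", "kwargs": {
  "travel": [
    [-0.018, -0.046, 0],
    [-0.017, -0.044, 0],
    [0, 0, 0.05],
    [0, 0, 0.05],
    [0, 0, 0]
  ],
  "delta_rot": [
    [0, 0, 0],
    [0, 0, 0],
    [0, 0, 0],
    [0, 0, 0],
    [0, 0, 0]
  ],
  "gripper": [0.05, 0.05, 0.05, 0.05, 0.05]
}}

```text
time_s: 24.85
ee_pos: [0.4431, -0.0191, 0.1182]
orientation: [-3.131, 0.261, 0.009]
contact_force: [-1.0, 0.5, 0.4]
finger_gap: 0.631
```

```bash
python3 - <<'E'
from h import *
plan([.445,-.0192,.045],np.radians(-10.1))
c=viewer.calibration("wrist"); im=viewer.snapshot("wrist"); cv2.imwrite("pics/w11.png",im)
for t in np.radians([-10,35,80,125,170]): print(w2p(c,np.array([.445,-.0192,.012])+.065*np.array([np.cos(t),np.sin(t),0])).round(0))
E
```

```text
t 24.85 pos [ 0.4431 -0.0191  0.1182] F [-1.   0.5  0.4] gap 58.7 q [-0.1  -0.36  2.06  0.    1.44  0.07]
world d [ 0.0019 -0.0001 -0.0732] tool-now d [ 0.0023 -0.0003  0.0731] in target axes [ 0.0019 -0.0003  0.0732] rot [0.0004 0.0056 0.01  ]
[375. 213.]
[353. 149.]
[288. 121.]
[222. 148.]
[198. 211.]
```

View pics/w11.png

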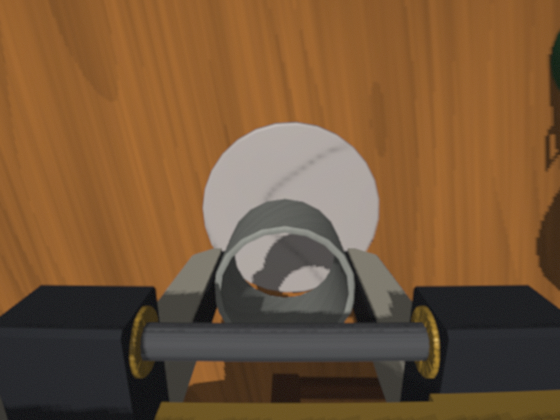

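Call:
{"fn": "jog_arm", "kwargs": {
  "travel": [
    [0.0015, 0, 0.03],
    [0, 0, 0.025],
    [0, 0, 0.01],
    [0, 0, 0.002],
    [0, 0, 0]
  ],
  "delta_rot": [
    [0, 0, 0],
    [0, 0, 0],
    [0, 0, 0],
    [0, 0, 0],
    [0, 0, 0]
  ],
  "gripper": [0.05, 0.05, 0.05, 0.05, 0.05]
}}

```text
time_s: 25.52
ee_pos: [0.447, -0.0198, 0.0554]
orientation: [3.131, -0.261, 0.002]
contact_force: [0.1, 0.1, -0.8]
finger_gap: 0.625
```

```bash
python3 - <<'E'
from h import *
plan([.4465,-.020,.0435],np.radians(-10.1))
E
```

```text
t 25.52 pos [ 0.447  -0.0198  0.0554] F [ 0.1  0.1 -0.8] gap 58.1 q [-0.1  -0.3   2.12  0.    1.32  0.07]
world d [-0.0005 -0.0002 -0.0119] tool-now d [-0.0005  0.0003  0.0119] in target axes [-0.0004  0.0003  0.0119] rot [-0.0001 -0.0016  0.0096]
```

Call:
{"fn": "jog_arm", "kwargs": {
  "travel": [
    [0, 0, 0.006],
    [0, 0, 0.003],
    [0, 0, 0.002],
    [0, 0, 0.001],
    [0, 0, 0]
  ],
  "delta_rot": [
    [0, 0, 0],
    [0, 0, 0],
    [0, 0, 0],
    [0, 0, 0],
    [0, 0, 0]
  ],
  "gripper": [0.05, 0.05, 0.05, 0.05, 0.05]
}}

```text
time_s: 26.15
ee_pos: [0.4464, -0.0197, 0.0432]
orientation: [3.131, -0.261, -0.0]
contact_force: [-10.1, 0.5, 15.7]
finger_gap: 0.626
```

Contact at 15.7 N up, at the expected height. Releasing now.

Call:
{"fn": "jog_arm", "kwargs": {
  "travel": [
    [0, 0, -0.0005],
    [0, 0, 0],
    [0, 0, 0],
    [0, 0, 0],
    [0, 0, 0]
  ],
  "delta_rot": [
    [0, 0, 0],
    [0, 0, 0],
    [0, 0, 0],
    [0, 0, 0],
    [0, 0, 0]
  ],
  "gripper": [0.05, 0.093, 0.093, 0.093, 0.093]
}}

```text
time_s: 26.78
ee_pos: [0.4463, -0.0197, 0.0425]
orientation: [-3.131, 0.261, 0.0]
contact_force: [0.4, 0.5, 0.1]
finger_gap: 0.985
```

Call:
{"fn": "jog_arm", "kwargs": {
  "travel": [
    [0, 0, 0],
    [0, 0, 0],
    [0, 0, -0.02],
    [0, 0, -0.05],
    [0, 0, -0.05]
  ],
  "delta_rot": [
    [0, 0, 0],
    [0, 0, 0],
    [0, 0, 0],
    [0, 0, 0],
    [0, 0, 0]
  ],
  "gripper": [0.093, 0.093, 0.093, 0.093, 0.093]
}}

```text
time_s: 27.4
ee_pos: [0.446, -0.0197, 0.1638]
orientation: [-3.131, 0.261, 0.001]
contact_force: [-0.4, 1.4, 0.8]
finger_gap: 0.997
```

Call:
{"fn": "jog_arm", "kwargs": {
  "travel": [
    [0, 0, -0.05],
    [0, 0, -0.05],
    [0, 0, 0],
    [0, 0, 0],
    [0, 0, 0]
  ],
  "delta_rot": [
    [0, 0, 0],
    [0, 0, 0],
    [0, 0, 0.175],
    [0, 0, 0.175],
    [0, 0, 0.175]
  ],
  "gripper": [0.093, 0.093, 0.06, 0.06, 0.06]
}}

```text
time_s: 28.02
ee_pos: [0.4463, -0.0197, 0.2626]
orientation: [-2.953, 1.073, -0.0]
contact_force: [0.0, -0.8, -0.2]
finger_gap: 0.731
```

Call:
{"fn": "jog_arm", "kwargs": {
  "travel": [
    [0, 0, 0],
    [0, 0, 0],
    [0, 0, 0],
    [0, 0, 0],
    [0, 0, 0]
  ],
  "delta_rot": [
    [0, 0, 0.175],
    [0, 0, 0.175],
    [0, 0, 0.175],
    [0, 0, 0.175],
    [0, 0, 0]
  ],
  "gripper": [0.06, 0.06, 0.06, 0.06, 0.06]
}}

```text
time_s: 28.65
ee_pos: [0.4463, -0.0197, 0.2625]
orientation: [2.412, -2.012, -0.0]
contact_force: [0.4, 0.3, -0.5]
finger_gap: 0.642
```

```bash
python3 - <<'E'
from h import *
plan([.5343,.2563,.20],np.radians(100))
for n in("side","top"): cv2.imwrite(f"pics/{n}12.png",viewer.snapshot(n))
E
```

```text
t 28.65 pos [ 0.4463 -0.0197  0.2625] F [ 0.4  0.3 -0.5] gap 59.7 q [-0.1  -0.4   1.86  0.    1.69  1.29]
world d [ 0.088   0.276  -0.0625] tool-now d [-0.2557 -0.1361  0.0625] in target axes [-0.2565 -0.1346  0.0625] rot [0.     0.     0.0058]
```

View pics/side12.png

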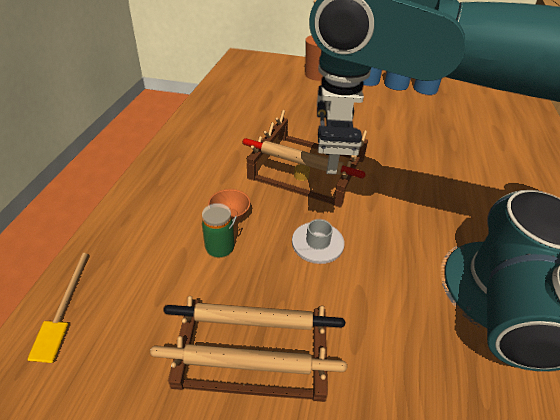

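View pics/top12.png

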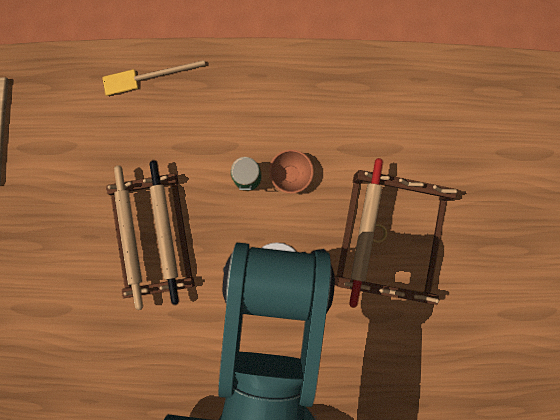

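The mould stands upright in the middle of the board, at (319,236) in the side view. Now to return the dark pin.

Call:
{"fn": "jog_arm", "kwargs": {
  "travel": [
    [-0.043, -0.023, 0],
    [-0.043, -0.023, 0],
    [-0.043, -0.023, 0],
    [-0.043, -0.023, 0],
    [-0.043, -0.023, 0]
  ],
  "delta_rot": [
    [0, 0, 0.0055],
    [0, 0, 0],
    [0, 0, 0],
    [0, 0, 0],
    [0, 0, 0]
  ],
  "gripper": [0.06, 0.06, 0.06, 0.06, 0.06]
}}

```text
time_s: 29.38
ee_pos: [0.5224, 0.2138, 0.2625]
orientation: [-2.41, 2.015, -0.0]
contact_force: [-0.1, -0.0, 0.0]
finger_gap: 0.644
```

Call:
{"fn": "jog_arm", "kwargs": {
  "travel": [
    [-0.0415, -0.02, 0.02],
    [0, 0, 0.042],
    [0, 0, 0.03],
    [0, 0, 0],
    [0, 0, 0]
  ],
  "delta_rot": [
    [0, 0, 0],
    [0, 0, 0],
    [0, 0, 0],
    [0, 0, 0],
    [0, 0, 0]
  ],
  "gripper": [0.06, 0.06, 0.06, 0.06, 0.06]
}}

```text
time_s: 30.0
ee_pos: [0.5351, 0.2565, 0.1721]
orientation: [-2.406, 2.018, -0.001]
contact_force: [0.4, -0.2, 0.2]
finger_gap: 0.644
```

```bash
python3 - <<'E'
from h import *
plan([.5343,.2563,.0555],np.radians(100))
cv2.imwrite("pics/w13.png",viewer.snapshot("wrist"))
E
```

```text
t 30.0 pos [0.5351 0.2565 0.1721] F [ 0.4 -0.2  0.2] gap 59.9 q [ 0.4  -0.04  1.7   0.    1.48  1.8 ]
world d [-0.0008 -0.0002 -0.1166] tool-now d [1.000e-04 1.000e-03 1.166e-01] in target axes [0.     0.0009 0.1166] rot [-0.0015  0.0004  0.0005]
```

View pics/w13.png

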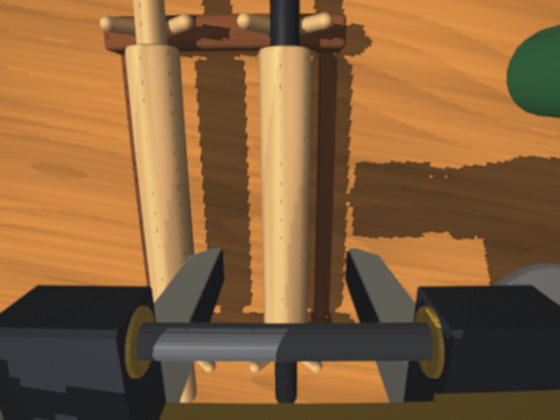

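Call:
{"fn": "jog_arm", "kwargs": {
  "travel": [
    [0, 0.001, 0.05],
    [0, 0, 0.045],
    [0, 0, 0.0215],
    [0, 0, 0],
    [0, 0, 0]
  ],
  "delta_rot": [
    [0, 0, 0],
    [0, 0, 0],
    [0, 0, 0],
    [0, 0, 0],
    [0, 0, 0]
  ],
  "gripper": [0.06, 0.06, 0.06, 0.06, 0.03]
}}

```text
time_s: 30.68
ee_pos: [0.5347, 0.2566, 0.0563]
orientation: [-2.404, 2.019, -0.002]
contact_force: [0.8, 0.4, 0.4]
finger_gap: 0.583
```

Call:
{"fn": "jog_arm", "kwargs": {
  "travel": [
    [0, 0, 0],
    [0, 0, 0],
    [0, 0, 0],
    [0, 0, 0],
    [0, 0, 0]
  ],
  "delta_rot": [
    [0, 0, 0],
    [0, 0, 0],
    [0, 0, 0],
    [0, 0, 0],
    [0, 0, 0]
  ],
  "gripper": [0.02, 0.02, 0.02, 0.02, 0.02]
}}

```text
time_s: 31.3
ee_pos: [0.5343, 0.2559, 0.0551]
orientation: [-2.405, 2.02, -0.002]
contact_force: [0.0, -4.9, 5.5]
finger_gap: 0.382
```

Call:
{"fn": "jog_arm", "kwargs": {
  "travel": [
    [0, 0, -0.02],
    [0, 0, -0.04],
    [0, 0, -0.05],
    [0, 0, -0.05],
    [0, 0, -0.05]
  ],
  "delta_rot": [
    [0, 0, 0],
    [0, 0, 0],
    [0, 0, 0],
    [0, 0, 0],
    [0, 0, 0]
  ],
  "gripper": [0.02, 0.02, 0.02, 0.02, 0.02]
}}

```text
time_s: 31.92
ee_pos: [0.5332, 0.2562, 0.2671]
orientation: [-2.405, 2.019, -0.0]
contact_force: [0.3, 0.2, -2.5]
finger_gap: 0.379
```

```bash
python3 - <<'E'
from h import *
plan([.5248,-.3135,.26],np.radians(80.2))
E
```

```text
t 31.93 pos [0.5332 0.2562 0.2671] F [ 0.3  0.2 -2.5] gap 35.2 q [ 0.4  -0.07  1.58  0.    1.64  1.8 ]
world d [-0.0084 -0.5697 -0.0071] tool-now d [0.5596 0.1069 0.0067] in target axes [ 0.5628 -0.0887  0.0071] rot [-0.0007  0.0006  0.3451]
```

Call:
{"fn": "jog_arm", "kwargs": {
  "travel": [
    [0.03, 0.006, 0],
    [0.05, 0.01, 0],
    [0.05, 0.01, 0],
    [0.05, 0.01, 0],
    [0.05, 0.01, 0]
  ],
  "delta_rot": [
    [0, 0, 0],
    [0, 0, 0],
    [0, 0, 0],
    [0, 0, 0],
    [0, 0, 0]
  ],
  "gripper": [0.02, 0.02, 0.02, 0.02, 0.02]
}}

```text
time_s: 32.55
ee_pos: [0.5276, 0.0203, 0.2654]
orientation: [-2.406, 2.019, -0.001]
contact_force: [0.3, 0.0, -3.6]
finger_gap: 0.378
```

Call:
{"fn": "jog_arm", "kwargs": {
  "travel": [
    [0.05, 0.01, 0],
    [0.05, 0.01, 0],
    [0.05, 0.01, 0],
    [0.05, 0.01, 0],
    [0.05, 0.01, 0]
  ],
  "delta_rot": [
    [0, 0, 0],
    [0, 0, 0],
    [0, 0, 0],
    [0, 0, 0],
    [0, 0, 0]
  ],
  "gripper": [0.02, 0.02, 0.02, 0.02, 0.02]
}}

```text
time_s: 33.17
ee_pos: [0.5217, -0.2346, 0.2655]
orientation: [-2.405, 2.02, -0.001]
contact_force: [0.0, -0.2, -3.0]
finger_gap: 0.383
```

Call:
{"fn": "jog_arm", "kwargs": {
  "travel": [
    [0.05, 0.006, 0],
    [0.03, 0.005, 0],
    [0, 0, 0],
    [0, 0, 0],
    [0, 0, 0]
  ],
  "delta_rot": [
    [0, 0, 0],
    [0, 0, 0.05],
    [0, 0, 0.08],
    [0, 0, 0.08],
    [0, 0, 0.08]
  ],
  "gripper": [0.02, 0.02, 0.02, 0.02, 0.02]
}}

```text
time_s: 33.8
ee_pos: [0.525, -0.3137, 0.2653]
orientation: [-2.085, 2.349, -0.001]
contact_force: [0.5, 0.7, -2.2]
finger_gap: 0.38
```

Call:
{"fn": "jog_arm", "kwargs": {
  "travel": [
    [0, 0, 0],
    [0, 0, 0],
    [0, 0, 0]
  ],
  "delta_rot": [
    [0, 0, 0.055],
    [0, 0, 0],
    [0, 0, 0]
  ],
  "gripper": [0.02, 0.02, 0.02]
}}

```text
time_s: 34.17
ee_pos: [0.5251, -0.3137, 0.2646]
orientation: [-2.025, 2.402, -0.001]
contact_force: [-0.1, 0.5, -2.6]
finger_gap: 0.378
```

```bash
python3 - <<'E'
from h import *
plan([.5248,-.3135,.13],np.radians(80.2))
E
```

```text
t 34.17 pos [ 0.5251 -0.3137  0.2646] F [-0.1  0.5 -2.6] gap 35.1 q [-0.58 -0.03  1.54  0.    1.63  1.16]
world d [-0.0003  0.0002 -0.1346] tool-now d [-0.0002  0.0004  0.1346] in target axes [-0.0002  0.0003  0.1346] rot [-0.0004 -0.      0.0012]
```

Call:
{"fn": "jog_arm", "kwargs": {
  "travel": [
    [0, 0, 0.04],
    [0, 0, 0.05],
    [0, 0, 0.04],
    [0, 0, 0.01],
    [0, 0, 0]
  ],
  "delta_rot": [
    [0, 0, 0],
    [0, 0, 0],
    [0, 0, 0],
    [0, 0, 0],
    [0, 0, 0]
  ],
  "gripper": [0.02, 0.02, 0.02, 0.02, 0.02]
}}

```text
time_s: 34.8
ee_pos: [0.5254, -0.314, 0.1249]
orientation: [-2.024, 2.403, -0.0]
contact_force: [0.4, 0.9, -2.9]
finger_gap: 0.377
```

```bash
python3 - <<'E'
from h import *
plan([.5246,-.3135,.0953],np.radians(80.2))
E
```

```text
t 34.8 pos [ 0.5254 -0.314   0.1249] F [ 0.4  0.9 -2.9] gap 35.1 q [-0.58  0.03  1.71  0.    1.4   1.16]
world d [-0.0008  0.0005 -0.0296] tool-now d [-0.0003  0.0008  0.0296] in target axes [-0.0003  0.0008  0.0296] rot [-0.0002 -0.0001  0.0003]
```

Call:
{"fn": "jog_arm", "kwargs": {
  "travel": [
    [0, 0.0005, 0.012],
    [0, 0, 0.01],
    [0, 0, 0.004],
    [0, 0, 0.002],
    [0, 0, 0]
  ],
  "delta_rot": [
    [0, 0, 0],
    [0, 0, 0],
    [0, 0, 0],
    [0, 0, 0],
    [0, 0, 0]
  ],
  "gripper": [0.02, 0.02, 0.02, 0.02, 0.02]
}}

```text
time_s: 35.42
ee_pos: [0.5248, -0.3139, 0.0963]
orientation: [-2.023, 2.403, -0.001]
contact_force: [1.1, -1.2, -2.8]
finger_gap: 0.377
```

Call:
{"fn": "jog_arm", "kwargs": {
  "travel": [
    [0, 0, 0.001],
    [0, 0, 0],
    [0, 0, 0]
  ],
  "delta_rot": [
    [0, 0, 0],
    [0, 0, 0],
    [0, 0, 0]
  ],
  "gripper": [0.02, 0.02, 0.02]
}}

```text
time_s: 35.8
ee_pos: [0.5249, -0.314, 0.0956]
orientation: [-2.023, 2.403, -0.002]
contact_force: [0.8, -0.9, 5.1]
finger_gap: 0.38
```

Seated: the height matches the pick-up (0.0953) and the force is 5 N up. Releasing.

Call:
{"fn": "jog_arm", "kwargs": {
  "travel": [
    [0, 0, 0],
    [0, 0, 0],
    [0, 0, 0],
    [0, 0, 0],
    [0, 0, 0]
  ],
  "delta_rot": [
    [0, 0, 0],
    [0, 0, 0],
    [0, 0, 0],
    [0, 0, 0],
    [0, 0, 0]
  ],
  "gripper": [0.06, 0.06, 0.06, 0.06, 0.06]
}}

```text
time_s: 36.42
ee_pos: [0.5246, -0.3138, 0.095]
orientation: [2.023, -2.403, -0.0]
contact_force: [0.3, -0.9, 0.0]
finger_gap: 0.647
```

Call:
{"fn": "jog_arm", "kwargs": {
  "travel": [
    [0, 0, -0.02],
    [0, 0, -0.05],
    [0, 0, -0.05],
    [0, 0, -0.05],
    [0, 0, 0]
  ],
  "delta_rot": [
    [0, 0, 0],
    [0, 0, 0],
    [0, 0, 0],
    [0, 0, 0],
    [0, 0, 0]
  ],
  "gripper": [0.06, 0.06, 0.06, 0.06, 0.06]
}}

```text
time_s: 37.05
ee_pos: [0.5254, -0.3143, 0.2712]
orientation: [-2.022, 2.402, -0.012]
contact_force: [0.3, 0.4, -1.0]
finger_gap: 0.647
```

Call:
{"fn": "jog_arm", "kwargs": {
  "travel": [
    [-0.05, 0.01, 0],
    [-0.05, 0.01, 0],
    [-0.05, 0.01, 0],
    [-0.05, 0.01, 0],
    [-0.05, 0.01, 0]
  ],
  "delta_rot": [
    [0, 0, 0],
    [0, 0, 0],
    [0, 0, 0],
    [0, 0, 0],
    [0, 0, 0]
  ],
  "gripper": [0.06, 0.06, 0.06, 0.06, 0.06]
}}

```text
time_s: 37.67
ee_pos: [0.5174, -0.0573, 0.2652]
orientation: [-2.023, 2.403, 0.0]
contact_force: [0.7, -0.1, -0.3]
finger_gap: 0.641
```

Call:
{"fn": "jog_arm", "kwargs": {
  "travel": [
    [0, 0, 0],
    [0, 0, 0],
    [0, 0, 0],
    [0, 0, 0],
    [0, 0, 0]
  ],
  "delta_rot": [
    [0, 0, -0.07],
    [0, 0, -0.07],
    [0, 0, -0.07],
    [0, 0, -0.07],
    [0, 0, -0.065]
  ],
  "gripper": [0.06, 0.06, 0.06, 0.06, 0.06]
}}

```text
time_s: 38.3
ee_pos: [0.5177, -0.0588, 0.2651]
orientation: [2.408, -2.017, -0.0]
contact_force: [-0.4, -0.5, 0.0]
finger_gap: 0.647
```

```bash
python3 - <<'E'
from h import *
plan([.5188,.345,.16],np.radians(100))
for n in ("side","top"): cv2.imwrite(f"pics/{n}14.png",viewer.snapshot(n))
E
```

```text
t 38.3 pos [ 0.5177 -0.0588  0.2651] F [-0.4 -0.5  0. ] gap 60.2 q [-0.16 -0.23  1.72  0.    1.65  1.23]
world d [ 0.0011  0.4038 -0.1051] tool-now d [-0.3974 -0.0718  0.1052] in target axes [-0.3975 -0.0712  0.1051] rot [0.0002 0.0001 0.0016]
```

View pics/top14.png

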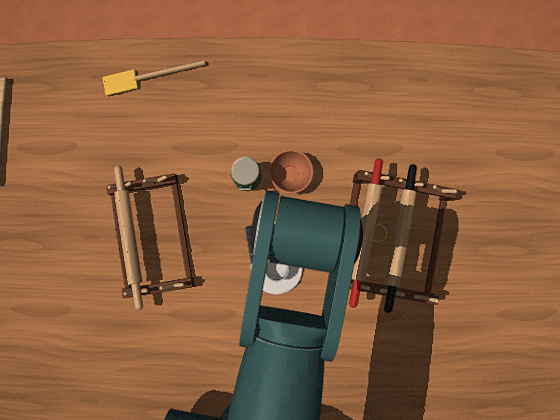

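The dark pin is back where it was, ends at (412,168) and (389,308). Next is the plain pin: 8 rows of about (-0.0497, -0.009).

Call:
{"fn": "jog_arm", "kwargs": {
  "travel": [
    [-0.05, -0.009, 0],
    [-0.05, -0.009, 0],
    [-0.05, -0.009, 0],
    [-0.05, -0.009, 0],
    [-0.05, -0.009, 0]
  ],
  "delta_rot": [
    [0, 0, 0],
    [0, 0, 0],
    [0, 0, 0],
    [0, 0, 0],
    [0, 0, 0]
  ],
  "gripper": [0.06, 0.06, 0.06, 0.06, 0.06]
}}

```text
time_s: 39.02
ee_pos: [0.5187, 0.1967, 0.2652]
orientation: [-2.404, 2.022, -0.0]
contact_force: [0.0, -0.9, -0.0]
finger_gap: 0.644
```

Call:
{"fn": "jog_arm", "kwargs": {
  "travel": [
    [-0.05, -0.009, 0],
    [-0.05, -0.009, 0],
    [-0.047, -0.0085, 0.03],
    [0, 0, 0.06],
    [0, 0, 0]
  ],
  "delta_rot": [
    [0, 0, 0],
    [0, 0, 0],
    [0, 0, 0],
    [0, 0, 0],
    [0, 0, 0]
  ],
  "gripper": [0.06, 0.06, 0.06, 0.06, 0.06]
}}

```text
time_s: 39.65
ee_pos: [0.5179, 0.3438, 0.1707]
orientation: [2.4, -2.016, -0.004]
contact_force: [-0.1, -0.4, 0.2]
finger_gap: 0.645
```

```bash
python3 - <<'E'
from h import *
plan([.5188,.345,.054],np.radians(100))
cv2.imwrite("pics/w15.png",viewer.snapshot("wrist"))
E
```

```text
t 39.65 pos [0.5179 0.3438 0.1707] F [-0.1 -0.4  0.2] gap 60.0 q [ 0.55  0.03  1.63 -0.    1.49  1.94]
world d [ 0.0009  0.0012 -0.1167] tool-now d [-0.0014 -0.0019  0.1167] in target axes [-0.001  -0.0011  0.1167] rot [ 0.0072 -0.0029 -0.0013]
```

View pics/w15.png

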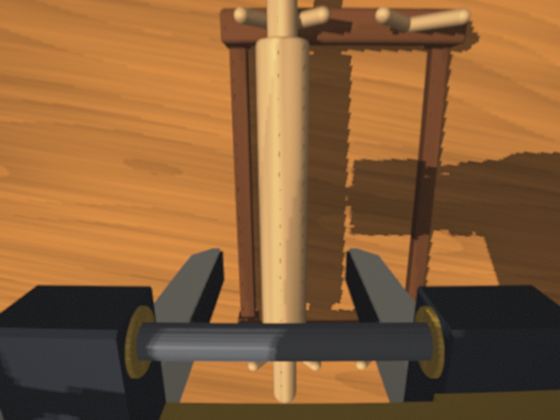

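Call:
{"fn": "jog_arm", "kwargs": {
  "travel": [
    [0, 0, 0.05],
    [0, 0, 0.045],
    [0, 0, 0.021],
    [0, 0, 0],
    [0, 0, 0]
  ],
  "delta_rot": [
    [0, 0, 0],
    [0, 0, 0],
    [0, 0, 0],
    [0, 0, 0],
    [0, 0, 0]
  ],
  "gripper": [0.06, 0.06, 0.06, 0.06, 0.06]
}}

```text
time_s: 40.33
ee_pos: [0.5209, 0.345, 0.0618]
orientation: [-2.403, 2.019, -0.002]
contact_force: [0.3, -0.8, 0.3]
finger_gap: 0.646
```

```bash
python3 - <<'E'
from h import *
plan([.5188,.345,.054],np.radians(100))
E
```

```text
t 40.33 pos [0.5209 0.345  0.0618] F [ 0.3 -0.8  0.3] gap 60.0 q [ 0.54  0.1   1.74 -0.    1.3   1.94]
world d [-0.0021  0.     -0.0078] tool-now d [-0.0004  0.0021  0.0078] in target axes [-0.0004  0.002   0.0078] rot [-0.0029  0.0011 -0.0011]
```

Call:
{"fn": "jog_arm", "kwargs": {
  "travel": [
    [0, 0.0015, 0.006],
    [0, 0, 0],
    [0, 0, 0],
    [0, 0, 0],
    [0, 0, 0]
  ],
  "delta_rot": [
    [0, 0, 0],
    [0, 0, 0],
    [0, 0, 0],
    [0, 0, 0],
    [0, 0, 0]
  ],
  "gripper": [0.06, 0.06, 0.02, 0.02, 0.02]
}}

```text
time_s: 40.95
ee_pos: [0.5183, 0.3443, 0.0531]
orientation: [-2.406, 2.02, 0.0]
contact_force: [0.4, 0.1, -0.2]
finger_gap: 0.381
```

Call:
{"fn": "jog_arm", "kwargs": {
  "travel": [
    [0, 0, 0],
    [0, 0, 0],
    [0, 0, 0],
    [0, 0, -0.015],
    [0, 0, -0.03]
  ],
  "delta_rot": [
    [0, 0, 0],
    [0, 0, 0],
    [0, 0, 0],
    [0, 0, 0],
    [0, 0, 0]
  ],
  "gripper": [0.02, 0.02, 0.02, 0.02, 0.02]
}}

```text
time_s: 41.58
ee_pos: [0.5177, 0.3438, 0.098]
orientation: [2.404, -2.019, -0.001]
contact_force: [-0.2, -0.0, -2.6]
finger_gap: 0.378
```

Call:
{"fn": "jog_arm", "kwargs": {
  "travel": [
    [0, 0, -0.05],
    [0, 0, -0.05],
    [0, 0, -0.05],
    [0, 0, -0.015],
    [0, 0, 0]
  ],
  "delta_rot": [
    [0, 0, 0],
    [0, 0, 0],
    [0, 0, 0],
    [0, 0, 0],
    [0, 0, 0]
  ],
  "gripper": [0.02, 0.02, 0.02, 0.02, 0.02]
}}

```text
time_s: 42.2
ee_pos: [0.5183, 0.3442, 0.2634]
orientation: [-2.405, 2.02, -0.0]
contact_force: [0.1, 0.2, -3.6]
finger_gap: 0.378
```

```bash
python3 - <<'E'
from h import *
plan([.5082,-.3965,.26],np.radians(80.2))
E
```

```text
t 42.2 pos [0.5183 0.3442 0.2634] F [ 0.1  0.2 -3.6] gap 35.2 q [ 0.55 -0.01  1.52 -0.    1.63  1.94]
world d [-0.0101 -0.7407 -0.0034] tool-now d [0.7278 0.138  0.0031] in target axes [ 0.7316 -0.1161  0.0034] rot [-0.0008  0.0004  0.3448]
```

Call:
{"fn": "jog_arm", "kwargs": {
  "travel": [
    [0.03, 0.006, 0],
    [0.05, 0.0095, 0],
    [0.05, 0.0095, 0],
    [0.05, 0.0095, 0],
    [0.05, 0.0095, 0]
  ],
  "delta_rot": [
    [0, 0, 0],
    [0, 0, 0],
    [0, 0, 0],
    [0, 0, 0],
    [0, 0, 0]
  ],
  "gripper": [0.02, 0.02, 0.02, 0.02, 0.02]
}}

```text
time_s: 42.82
ee_pos: [0.5139, 0.1084, 0.2605]
orientation: [2.404, -2.019, -0.003]
contact_force: [0.5, 0.3, -1.9]
finger_gap: 0.381
```

Call:
{"fn": "jog_arm", "kwargs": {
  "travel": [
    [0.05, 0.0095, 0],
    [0.05, 0.0095, 0],
    [0.05, 0.0095, 0],
    [0.05, 0.0095, 0],
    [0.05, 0.0095, 0]
  ],
  "delta_rot": [
    [0, 0, 0],
    [0, 0, 0],
    [0, 0, 0],
    [0, 0, 0],
    [0, 0, 0]
  ],
  "gripper": [0.02, 0.02, 0.02, 0.02, 0.02]
}}

```text
time_s: 43.45
ee_pos: [0.5103, -0.1459, 0.2606]
orientation: [2.405, -2.02, -0.004]
contact_force: [1.0, 0.3, -1.9]
finger_gap: 0.381
```

Call:
{"fn": "jog_arm", "kwargs": {
  "travel": [
    [0.05, 0.0095, 0],
    [0.05, 0.0095, 0],
    [0.05, 0.0095, 0],
    [0.048, 0.009, 0],
    [0, 0, 0]
  ],
  "delta_rot": [
    [0, 0, 0],
    [0, 0, 0],
    [0, 0, 0],
    [0, 0, 0],
    [0, 0, 0.05]
  ],
  "gripper": [0.02, 0.02, 0.02, 0.02, 0.02]
}}

```text
time_s: 44.08
ee_pos: [0.5074, -0.3484, 0.2594]
orientation: [2.35, -2.084, -0.007]
contact_force: [0.3, 0.5, -2.8]
finger_gap: 0.38
```

Call:
{"fn": "jog_arm", "kwargs": {
  "travel": [
    [0, 0, 0],
    [0, 0, 0],
    [0, 0, 0],
    [0, 0, 0],
    [0, 0, 0]
  ],
  "delta_rot": [
    [0, 0, 0.08],
    [0, 0, 0.08],
    [0, 0, 0.08],
    [0, 0, 0.055],
    [0, 0, 0]
  ],
  "gripper": [0.02, 0.02, 0.02, 0.02, 0.02]
}}

```text
time_s: 44.7
ee_pos: [0.508, -0.3456, 0.2607]
orientation: [2.023, -2.402, -0.005]
contact_force: [0.1, 1.6, -1.6]
finger_gap: 0.383
```

```bash
python3 - <<'E'
from h import *
plan([.5082,-.3962,.12],np.radians(80.2))
E
```

```text
t 44.7 pos [ 0.508  -0.3456  0.2607] F [ 0.1  1.6 -1.6] gap 35.6 q [-0.64 -0.02  1.54  0.    1.63  1.1 ]
world d [ 0.0002 -0.0506 -0.1407] tool-now d [ 0.05   -0.0091  0.1406] in target axes [ 0.0498 -0.0088  0.1407] rot [0.0028 0.0014 0.0001]
```

Call:
{"fn": "jog_arm", "kwargs": {
  "travel": [
    [0.025, -0.0045, 0],
    [0.025, -0.0045, 0],
    [0, 0, 0.05],
    [0, 0, 0.04],
    [0, 0, 0]
  ],
  "delta_rot": [
    [0, 0, 0],
    [0, 0, 0],
    [0, 0, 0],
    [0, 0, 0],
    [0, 0, 0]
  ],
  "gripper": [0.02, 0.02, 0.02, 0.02, 0.02]
}}

```text
time_s: 45.32
ee_pos: [0.5076, -0.3971, 0.1695]
orientation: [2.022, -2.403, -0.009]
contact_force: [-0.3, 1.1, -2.9]
finger_gap: 0.379
```

```bash
python3 - <<'E'
from h import *
plan([.5082,-.3962,.12],np.radians(80.2))
E
```

```text
t 45.33 pos [ 0.5076 -0.3971  0.1695] F [-0.3  1.1 -2.9] gap 35.2 q [-0.7   0.08  1.59 -0.    1.48  1.04]
world d [ 0.0006  0.0009 -0.0495] tool-now d [-0.0008 -0.0007  0.0495] in target axes [-0.001  -0.0005  0.0495] rot [ 0.0051  0.0029 -0.0006]
```

Call:
{"fn": "jog_arm", "kwargs": {
  "travel": [
    [0, 0, 0.03],
    [0, 0, 0.018],
    [0, 0, 0],
    [0, 0, 0]
  ],
  "delta_rot": [
    [0, 0, 0],
    [0, 0, 0],
    [0, 0, 0],
    [0, 0, 0]
  ],
  "gripper": [0.02, 0.02, 0.02, 0.02]
}}

```text
time_s: 45.82
ee_pos: [0.5092, -0.3972, 0.1266]
orientation: [-2.023, 2.403, -0.002]
contact_force: [0.2, 0.7, -2.1]
finger_gap: 0.381
```

```bash
python3 - <<'E'
from h import *
plan([.5080,-.3962,.0932],np.radians(80.2))
E
```

```text
t 45.83 pos [ 0.5092 -0.3972  0.1266] F [ 0.2  0.7 -2.1] gap 35.4 q [-0.7   0.1   1.63  0.    1.41  1.04]
world d [-0.0012  0.001  -0.0334] tool-now d [-0.0008  0.0014  0.0334] in target axes [-0.0007  0.0014  0.0334] rot [-0.0013 -0.0008 -0.0001]
```

Call:
{"fn": "jog_arm", "kwargs": {
  "travel": [
    [-0.0007, 0.001, 0.014],
    [0, 0, 0.01],
    [0, 0, 0.004],
    [0, 0, 0.002],
    [0, 0, 0]
  ],
  "delta_rot": [
    [0, 0, 0],
    [0, 0, 0],
    [0, 0, 0],
    [0, 0, 0],
    [0, 0, 0]
  ],
  "gripper": [0.02, 0.02, 0.02, 0.02, 0.02]
}}

```text
time_s: 46.45
ee_pos: [0.508, -0.3959, 0.0952]
orientation: [2.023, -2.403, 0.0]
contact_force: [-0.8, -0.7, -1.8]
finger_gap: 0.384
```

Call:
{"fn": "jog_arm", "kwargs": {
  "travel": [
    [0, 0, 0.001],
    [0, 0, 0],
    [0, 0, 0]
  ],
  "delta_rot": [
    [0, 0, 0],
    [0, 0, 0],
    [0, 0, 0]
  ],
  "gripper": [0.02, 0.02, 0.02]
}}

```text
time_s: 46.82
ee_pos: [0.5081, -0.3959, 0.0944]
orientation: [-2.023, 2.403, -0.001]
contact_force: [-0.2, 0.4, 0.6]
finger_gap: 0.381
```

Call:
{"fn": "jog_arm", "kwargs": {
  "travel": [
    [0, 0, 0.001],
    [0, 0, 0],
    [0, 0, 0],
    [0, 0, 0]
  ],
  "delta_rot": [
    [0, 0, 0],
    [0, 0, 0],
    [0, 0, 0],
    [0, 0, 0]
  ],
  "gripper": [0.02, 0.02, 0.06, 0.06]
}}

```text
time_s: 47.32
ee_pos: [0.5078, -0.3956, 0.0927]
orientation: [2.024, -2.403, -0.001]
contact_force: [0.2, -0.5, 0.1]
finger_gap: 0.547
```

Call:
{"fn": "jog_arm", "kwargs": {
  "travel": [
    [0, 0, 0],
    [0, 0, 0],
    [0, 0, -0.02],
    [0, 0, -0.05],
    [0, 0, -0.05]
  ],
  "delta_rot": [
    [0, 0, 0],
    [0, 0, 0],
    [0, 0, 0],
    [0, 0, 0],
    [0, 0, 0]
  ],
  "gripper": [0.06, 0.06, 0.06, 0.06, 0.06]
}}

```text
time_s: 47.95
ee_pos: [0.5078, -0.3957, 0.2159]
orientation: [-2.023, 2.403, -0.001]
contact_force: [0.1, 0.4, -0.1]
finger_gap: 0.644
```

Call:
{"fn": "jog_arm", "kwargs": {
  "travel": [
    [0, 0, -0.03],
    [0.05, 0.04, 0],
    [0.05, 0.04, 0],
    [0.05, 0.04, 0],
    [0.05, 0.04, 0]
  ],
  "delta_rot": [
    [0, 0, 0],
    [0, 0, 0],
    [0, 0, 0],
    [0, 0, 0],
    [0, 0, 0]
  ],
  "gripper": [0.06, 0.06, 0.06, 0.06, 0.06]
}}

```text
time_s: 48.58
ee_pos: [0.3191, -0.5626, 0.2449]
orientation: [2.023, -2.403, 0.003]
contact_force: [0.4, -0.1, -0.2]
finger_gap: 0.647
```

Call:
{"fn": "jog_arm", "kwargs": {
  "travel": [
    [0.01, 0.01, 0],
    [0, 0, 0],
    [0, 0, 0],
    [0, 0, 0]
  ],
  "delta_rot": [
    [0, 0, 0],
    [0, 0, 0],
    [0, 0, 0],
    [0, 0, 0]
  ],
  "gripper": [0.06, 0.06, 0.06, 0.06]
}}

```text
time_s: 49.08
ee_pos: [0.3104, -0.5689, 0.2433]
orientation: [-2.025, 2.401, -0.0]
contact_force: [-0.2, 0.1, 0.4]
finger_gap: 0.647
```

```bash
python3 - <<'E'
from h import *
o,R=state(); print(o['ee_pos'],o['contact_force'])
a=viewer.snapshot("top"); cv2.imwrite("pics/top16.png",a)
cv2.imwrite("pics/side16.png",viewer.snapshot("side"))
b=cv2.imread("pics/top0.png")
f=lambda i:cv2.resize(i[150:330,325:475],None,fx=2.6,fy=2.6,interpolation=cv2.INTER_CUBIC)
cv2.imwrite("pics/cmp16.png",np.hstack([f(b),f(a)]))
c=viewer.calibration("top")
cv2.imwrite("pics/mb16.png",cv2.resize(a[230:310,235:320],None,fx=6,fy=6,interpolation=cv2.INTER_CUBIC))
E
```

```text
[ 0.31040539 -0.56892407  0.2433115 ] [-0.19748479  0.10445157  0.43212319]
```

View pics/cmp16.png

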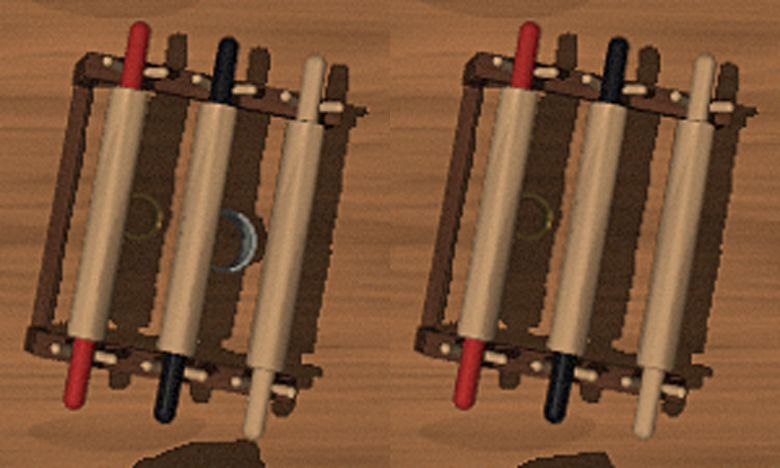

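View pics/side16.png

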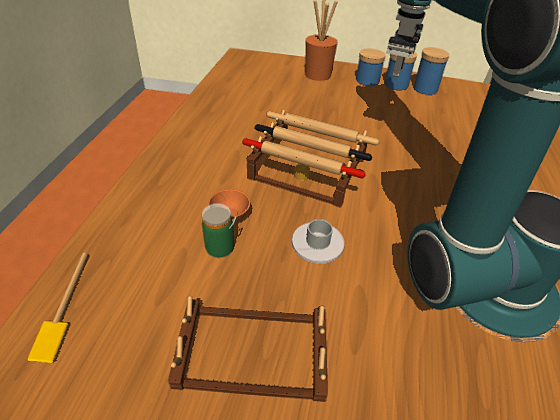

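View pics/mb16.png

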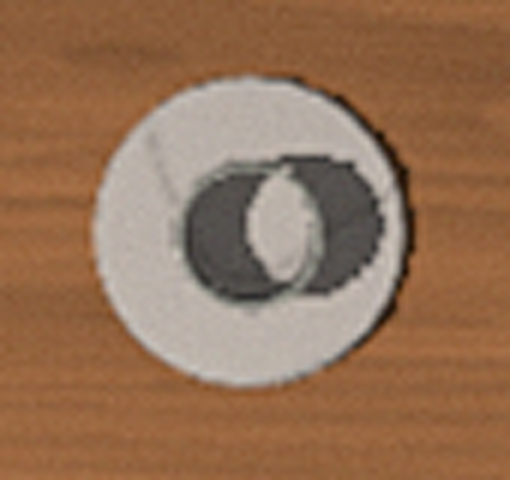

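All three pins match the start picture to within about a pixel. The mould is centred on the board, ring at (251,232) against board (250,231) in the 6x crop. The cutter, bowl and jar haven't moved, so I'm handing in.

```bash
python3 -c "
from rig import job
print(job.hand_in())"
```

```text
the job is handed in; nothing more can be done
None
```

I laid the plain and dark pins, which covered the mould, in the low peg rest. I then stood the mould on the marble board and put both pins back in their own rack places. I handed the job in at about 49 s of the 136 s; it gives no verdict.

- **Pins:** in the last top picture all three lie within about a pixel (2–3 mm) of where they started, well inside the 15 mm limit.
- **Mould:** it stands upright, and in that same picture it is within about 2 mm of the board's centre.
- **Cutter, bowl and jar:** in the pictures they have not moved.
- **Gripper:** it was open and well clear of everything, with no force on the tool.

Two checks disagreed slightly, neither enough to matter. The board centre measured about 3 mm apart from the wrist and top cameras, so I set the mould down between the two. The gripper read 58 mm on the 60 mm mould; the wrist picture and a steady lift showed the grip was good.

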